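# Fetch the beaker from behind the reagent bottles in a fume cupboard

### The job

The little beaker stands at the back of the white plastic spill tray, hemmed in by three brown reagent bottles. Move the three bottles over to the empty steel tray, then take the beaker out and stand it in the middle of the magnetic stirrer's round plate, and only then put each bottle back in the spill tray on the very spot where it stood before. Keep the glass upright throughout, set everything down gently, and leave the stoppered conical flask and the small weighing jar in the spill tray undisturbed.

Things in the scene. Friction and masses are not known exactly. Their poses are not given: they have to be found in the camera images.
- round_bottle_centre (a point): loose brown glass bottle, black screw cap, blank paper label: round body 48 mm in diameter, sloping shoulders, 120 mm tall. Cap 30 mm in diameter, the top 26 mm of the height; the shoulder slopes from 50 to 34 mm below the top up to a 24 mm neck. Point: on its axis, half-way up; z is up. Stands upright on the spill tray's floor. 0.15 to 0.32 kg.
- square_bottle_centre (a point): loose brown glass bottle, black screw cap, blank paper label: square body 44 by 44 mm, widest cap, 108 mm tall. Cap 40 mm in diameter, the top 26 mm of the height; the square body ends 44 mm below the top. Point: on its axis, half-way up; z is up. Stands upright on the spill tray's floor. 0.15 to 0.32 kg.
- tall_bottle_centre (a point): loose brown glass bottle, black screw cap, blank paper label: the tallest and slimmest, round, 40 mm in diameter, 138 mm tall. Cap 25 mm in diameter, the top 26 mm of the height; the shoulder slopes from 43 to 32 mm below the top up to a 20 mm neck. Point: on its axis, half-way up; z is up. Stands upright on the spill tray's floor. 0.15 to 0.32 kg.
- beaker_centre (a point): loose low glass beaker, open at the top, 50 mm outer diameter, 68 mm tall, wall 3 mm, a white stir bar in it, 0.04 to 0.09 kg. Point: on its axis, half-way up; z is up. Stands on the spill tray's floor; the three bottles stand round its near side, each about 66 mm away (centre to centre), some 10 to 20 mm between the walls.
- spill_tray: white plastic spill tray, fixed, 240 by 310 mm outside (its own x and y), walls 4 mm thick and 26 mm high, floor 4 mm above the bench. Origin: the centre of its underside, on the bench; x points to its back (away from the robot), y to the left.
- steel_tray: an empty shallow stainless steel tray, fixed, 250 by 170 mm outside (its own x and y), walls 3 mm thick and 14 mm high, floor 3 mm above the bench. Origin: the centre of its underside, on the bench. It stands to the left or to the right of the spill tray.
- stirrer_plate (a point): magnetic stirrer, fixed: white box, two black knobs towards the robot, round bare metal plate, 135 mm in diameter, on top. Point: centre of the plate's upper face, 98 mm above the bench; z is up, x points away from the knobs. Housing: 85 mm behind the point, 153 mm to the knobs' side, 80 mm to each side. Stands on the other side from the steel tray.
- conical_flask_centre (a point): a loose small stoppered conical flask of frosted glass, 48 mm in diameter at the foot, 22 mm at the neck, 72 mm tall, in a back corner of the spill tray; to be left alone. Point: on its axis, half-way up.
- weighing_jar_centre (a point): a loose squat weighing jar of frosted glass with a knobbed lid, 39 mm in diameter, 50 mm tall, in the other back corner of the spill tray; to be left alone. Point: on its axis, half-way up.
Mind the look-alikes: they are no part of the job. Leave any red look-alike of the part that bears beaker_centre alone. Leave any yellow look-alike of the part that bears round_bottle_centre alone.

How it is judged:
By the outcome, as a careful person would: the job done as asked, in the order asked, and still so for the second after the job is handed in, with the robot touching nothing.
It also fails if it takes over 144 s, if anything falls off the work surface, if the arm or the gripper's body presses on something with over 40 N, if the wrist force passes 120 N, or if a joint passes its speed limit or range.

### The arm

A 7-joint arm with a two-finger parallel gripper is mounted at the origin on the work surface. World frame = base frame: x ahead of the robot, y to its left, z up, the work surface at z = 0. Lengths are in m, angles in rad, forces in N, time in s.
With the tool pointing down it reaches from about 0.4 to 0.875 m from the base axis. Payload 19.3 kg.
Tool frame: the origin (TCP) lies at the very end of the fingers, on their centre line; the grasp point (between the pads) lies bot.tcp_to_grasp behind it (bot.tcp_to_grasp is the distance from the TCP to the grasp point, in m); z points along the fingers, y is the direction in which the jaws open and shut (so a half turn about z gives the same grasp; the last joint's range is limited). The gripper opens to 85 mm and grips with 20 to 120 N. Pads are 22 mm wide; open, the fingers measure 114 mm over their backs; the gripper's body (76 mm by 85 mm) begins 54 mm behind the grasp point. The pads swing forward as they close: fully open they stand 13 mm farther back than shut.
Start: joints at [-1.228, 0.521, -0.036, 1.599, 0.021, 1.021, -0.113], TCP at [0.251, 0.572, 0.231] pointing down, gripper open.
Joint ranges: [-2.91, 2.91], [-0.3, 2.13], [-1.5, 1.42], [0.17, 2.43], [-1.26, 4.41], [0.16, 1.93], [-2.52, 2.52]. Speed limits (rad/s): [1.89, 1.89, 2.39, 2.39, 3.01, 3.01, 3.01].

### API

Orientations are given as [roll, pitch, yaw] about the fixed x, y, z axes, in that order (R = Rz(yaw) Ry(pitch) Rx(roll)).
In Python, from workcell import bot gives the robot as it stands.
- The arm moves only by the tool servo_tool, never from a script. Its argument "targets" is a list of rows, each a list of 2 entries, a list of its own where there are three numbers: the shift along the tool's x, y, z in units of 0.05 m (1.0 is 0.05 m), then the turn about the tool's z in units of 5 degrees (1.0 is 5 degrees). A call has 1 to 12 rows; each row shifts and turns the commanded pose from where the row before left it, along the tool's axes as they then stand; what a row does not reach is not made up. A row lasts 1/8 s, in which the tool goes at most 62.5 mm and 10.7 degrees, less where a joint would pass 70% of its speed; a pose out of reach is approached as far as the arm can. A call with a number of a shift or a turn outside -1 to 1 is refused whole. A call with a gripper value outside its range is refused whole. "gripper" is the opening, from -1 (shut) to 1 (fully open), so that 0 is half open, set as the call begins (left out, the last holds). The fingers move at their own pace and stop on an object; "newtons" is the grip in N (left out, the last holds). Time passes only in rows, so rows that do not move let the fingers close. It gives the time, the measured TCP pose, the force and the opening at its end, in the units of the state.
- bot.observe(): the state, without advancing time (a new reading comes with each control period).
- bot.grab_frame(name): name is "scene" or "side" or "wrist"; returns the picture (384x512x3 uint8, blue, green, red); there is no depth.
- bot.get_calibration(name): a dict with "fx", "fy", "cx", "cy" (pixels), "pose" (4x4, takes a point from camera to world coordinates). Camera axes: x right, y up, looking along -z (the intrinsics and any distortion apply to the point x, -y, -z); pixel columns grow to the right and rows downward; lengths in m; the calibration is good to about 2 mm. A picture is of the moment at which its call begins: read the wrist's pose just before it. get_calibration takes no time and is no camera call; for the wrist camera it gives the pose at the moment of the call.
- bot.job_done(): hands the job in, once; it reports no verdict.
The state is a dict: "clock": time; "qpos": joint angles; "qd": joint speeds; "joint_efforts": joint torques, N m; "position": TCP position; "tool_rot": TCP orientation; "force": force on the tool from outside, world axes, zero at the start; "moment": the same for the moment, N m; "grip_width": finger opening in m.
Only numpy, scipy, OpenCV 4.12 (cv2) and the standard library are available. Lean on these libraries where they do the work, as an engineer would, in place of code of your own. Each camera call takes 0.05 s, during which the arm holds its last target.

## Working session

There is one attempt and no reset: what is moved stays moved. The work goes in short steps, Python scripts to look and compute and a tool call to move; the robot and the scene stay as the last step left them, time stands still between calls to the robot, and variables do not carry over. Pictures are saved under pics/ and viewed, and the job is handed in when it is done.

Besides the shell and the picture viewer there is one more tool, called after "Call:" as name(argument=value, ...) on one line, values as JSON. servo_tool: Moves the arm, as the interface text tells. Its arguments: {"type":"object","properties":{"targets":{"type":"array","items":{"type":"array"}},"gripper":{"type":"number"},"newtons":{"type":"number"}},"required":["targets"]}

```bash
ls; mkdir -p pics; cat > h.py <<'E'
from workcell import bot
import numpy as np, cv2
E
python3 - <<'E'
from h import *
s=bot.observe(); print(s); print(bot.tcp_to_grasp)
for n in ("scene","side","wrist"):
    c=bot.get_calibration(n); print(n,{k:(np.round(v,4).tolist() if k=="pose" else v) for k,v in c.items()})
    cv2.imwrite(f"pics/a_{n}.png",bot.grab_frame(n))
E
```

```text
pics
{'clock': 0.0, 'qpos': array([-1.22822436,  0.52201459, -0.03630887,  1.59997651,  0.02117828,
        1.02106488, -0.1128364 ]), 'qd': array([ 0.00016414,  0.00024143,  0.00031241, -0.00068901,  0.00119425,
       -0.00231407,  0.00081735]), 'joint_efforts': array([ 8.00536636e-04, -9.27124286e+01,  1.98001966e+00, -3.69919074e+01,
        1.77829462e-02,  8.41934932e-03, -1.36718984e-05]), 'position': array([0.25062944, 0.57220572, 0.23073684]), 'tool_rot': array([-3.14051545e+00,  6.57657183e-05,  2.72874635e+00]), 'force': array([ 0.17730964, -0.18689256, -0.61703907]), 'moment': array([-0.01127803, -0.02762339, -0.02026064]), 'grip_width': 0.08527673045739}
0.0187
scene {'fx': 420.5590193385367, 'fy': 420.5590193385367, 'cx': 263.0491601337995, 'cy': 194.83795544608756, 'pose': [[-0.6736, -0.4086, 0.6158, 1.1196], [0.7389, -0.3537, 0.5735, 0.5992], [-0.0165, 0.8414, 0.5402, 0.626], [0.0, 0.0, 0.0, 1.0]]}
side {'fx': 367.9300852033595, 'fy': 367.9300852033595, 'cx': 256.15699376019097, 'cy': 194.9469725399893, 'pose': [[0.838, 0.3843, -0.3874, 0.1628], [-0.5455, 0.6058, -0.5792, -0.4748], [0.0121, 0.6967, 0.7173, 0.6839], [0.0, 0.0, 0.0, 1.0]]}
wrist {'fx': 314.24257306416314, 'fy': 314.24257306416314, 'cx': 251.50991658704802, 'cy': 187.4814033160018, 'pose': [[0.4, -0.8728, -0.2795, 0.1802], [0.9165, 0.3807, 0.1229, 0.6042], [-0.0008, -0.3054, 0.9522, 0.3729], [0.0, 0.0, 0.0, 1.0]]}
```

View pics/a_scene.png

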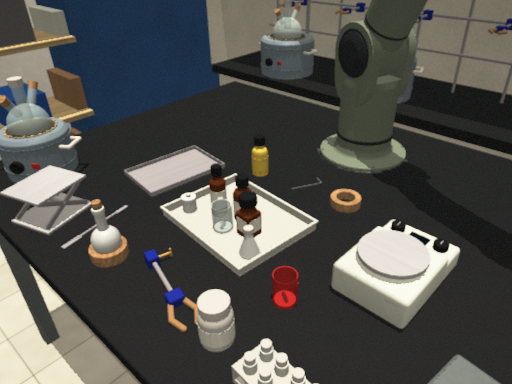

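View pics/a_side.png

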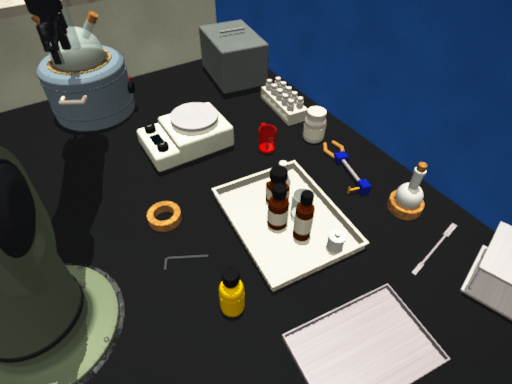

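View pics/a_wrist.png

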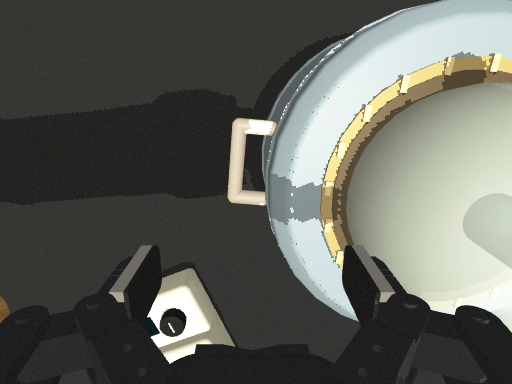

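The scene view shows the spill tray around (240,218), with brown bottles at caps (217,172), (242,183) and (249,203). The beaker is at (222,215), the flask at (249,243), the jar at (189,203), the steel tray at (175,169) and the stirrer plate at (394,255). The red beaker at (285,287) and the yellow bottle at (260,158) are decoys. I'll zoom in next.

```bash
python3 - <<'E'
import cv2
a=cv2.imread("pics/a_scene.png")[150:280,150:330]; cv2.imwrite("pics/b1.png",cv2.resize(a,None,fx=4.4,fy=4.4,interpolation=cv2.INTER_CUBIC))
a=cv2.imread("pics/a_side.png")[150:290,205:375]; cv2.imwrite("pics/b2.png",cv2.resize(a,None,fx=4.2,fy=4.2,interpolation=cv2.INTER_CUBIC))
E
```

```text
(no output)
```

View pics/b1.png

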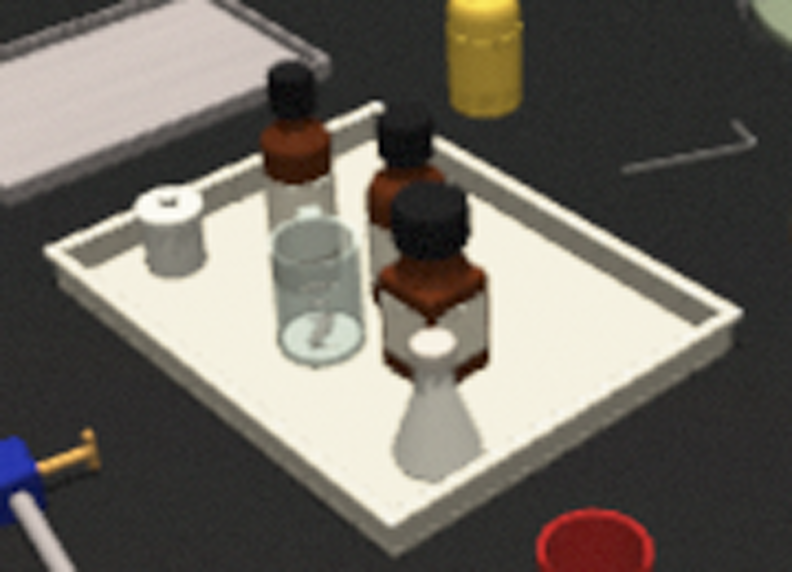

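View pics/b2.png

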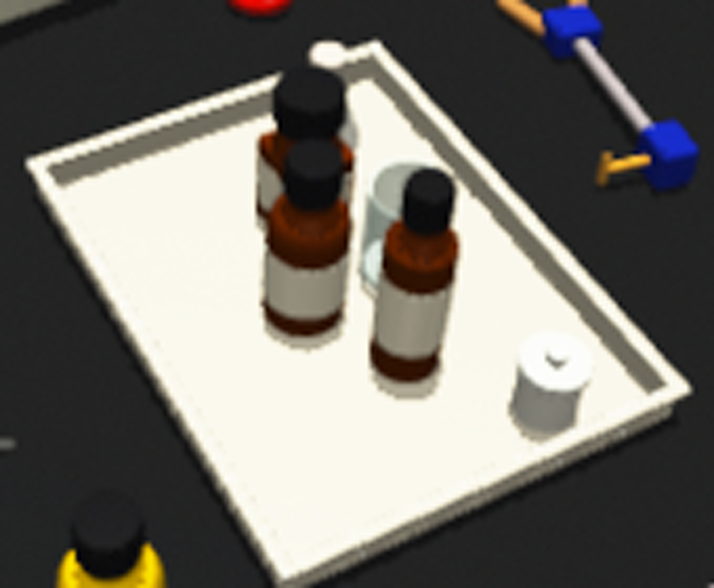

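```bash
cat >> h.py <<'E'
def ray(c,u,v):
    d=np.array([(u-c["cx"])/c["fx"],-(v-c["cy"])/c["fy"],-1.0]); P=np.array(c["pose"]); return P[:3,3],P[:3,:3]@d
def onz(c,u,v,z):
    o,d=ray(c,u,v); return o+d*(z-o[2])/d[2]
def proj(c,p):
    P=np.array(c["pose"]); q=P[:3,:3].T@(np.asarray(p)-P[:3,3]); return c["cx"]+c["fx"]*q[0]/-q[2], c["cy"]+c["fy"]*q[1]/q[2]
E
python3 - <<'E'
from h import *
np.set_printoptions(precision=4,suppress=True)
S=bot.get_calibration("scene");D=bot.get_calibration("side")
print(S.keys())
f=lambda x,y:(150+(x+.5)/4.4-.5,150+(y+.5)/4.4-.5); g=lambda x,y:(205+(x+.5)/4.2-.5,150+(y+.5)/4.2-.5)
for n,p,z in [("tall",(291,72),.142),("round",(405,114),.124),("square",(431,200),.112),("jar",(170,203),.045),("flask",(432,343),.076),("beakertop",(315,248),.072),("c1",(48,250),.026),("c2",(377,104),.026),("c3",(740,313),.026),("c4",(395,528),.026)]:
    print("S",n,onz(S,*f(*p),z))
for n,p,z in [("tall",(430,184),.142),("round",(314,157),.124),("square",(311,87),.112),("c1",(690,389),.026),("c2",(278,580),.026),("c3",(30,162),.026),("c4",(377,43),.026)]:
    print("D",n,onz(D,*g(*p),z))
print("plate",onz(S,394,255,.098),onz(D,194,118,.098))
for p in [(126,169),(178,149),(224,163),(167,190)]: print("steel",onz(S,*p,.014))
for p in [(284,334),(390,288),(447,352)]: print("steelD",onz(D,*p,.014))
print("yellow",onz(S,260,140,.12),"red",onz(S,285,300,0))
E
```

```text
dict_keys(['fx', 'fy', 'cx', 'cy', 'pose'])
S tall [ 0.5474 -0.0866  0.142 ]
S round [ 0.5177 -0.0298  0.124 ]
S square [0.5572 0.0276 0.112 ]
S jar [ 0.5859 -0.1598  0.045 ]
S flask [0.6109 0.0785 0.076 ]
S beakertop [ 0.5881 -0.0307  0.072 ]
S c1 [ 0.6472 -0.1988  0.026 ]
S c2 [ 0.4029 -0.1757  0.026 ]
S c3 [0.4346 0.1392 0.026 ]
S c4 [0.6795 0.1182 0.026 ]
D tall [ 0.5467 -0.0898  0.142 ]
D round [ 0.521  -0.0295  0.124 ]
D square [0.5593 0.0258 0.112 ]
D c1 [ 0.6502 -0.2011  0.026 ]
D c2 [ 0.4016 -0.1764  0.026 ]
D c3 [0.4363 0.1367 0.026 ]
D c4 [0.6806 0.1129 0.026 ]
plate [0.5111 0.3669 0.098 ] [0.4961 0.3404 0.098 ]
steel [ 0.5857 -0.4599  0.014 ]
steel [ 0.399  -0.4478  0.014 ]
steel [ 0.3668 -0.2627  0.014 ]
steel [ 0.5773 -0.268   0.014 ]
steelD [ 0.3718 -0.2635  0.014 ]
steelD [ 0.6113 -0.3034  0.014 ]
steelD [ 0.6001 -0.4498  0.014 ]
yellow [ 0.3386 -0.1357  0.12  ] red [0.6624 0.2272 0.    ]
```

Call:
servo_tool(targets=[[[0, 0, -0.45], -0.91], [[0, 0, -0.45], -0.91], [[0, 0, -0.45], -0.91], [[0, 0, -0.45], -0.91], [[-0.46, -0.82, 0], 0], [[-0.46, -0.82, 0], 0], [[-0.46, -0.82, 0], 0], [[-0.46, -0.82, 0], 0], [[-0.46, -0.82, 0], 0], [[-0.46, -0.82, 0], 0], [[0, 0, 0], 0], [[0, 0, 0], 0]])

```text
clock: 1.65
position: [0.3645, 0.3149, 0.3213]
tool_rot: [3.141, -0.0, 3.047]
force: [0.1, 0.4, -0.8]
grip_width: 0.0856
```

```bash
cat >> h.py <<'E'
import json
np.set_printoptions(precision=4,suppress=True)
def snap(name,tag):
    c=bot.get_calibration(name); im=bot.grab_frame(name); cv2.imwrite(f"pics/{tag}.png",im)
    json.dump({k:(np.array(v).tolist()) for k,v in c.items()},open(f"pics/{tag}.json","w")); return im,c
def load(tag):
    return cv2.imread(f"pics/{tag}.png"),json.load(open(f"pics/{tag}.json"))
E
python3 -c "
from h import *
snap('wrist','w1')"
```

```text
(no output)
```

View pics/w1.png

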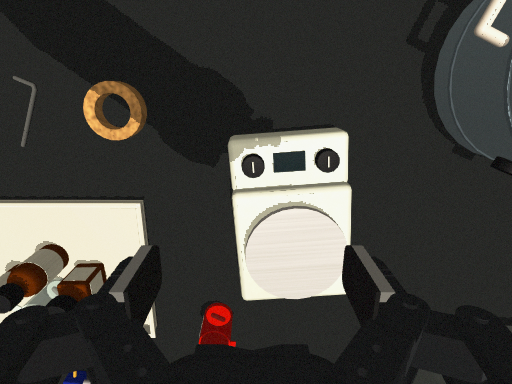

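Call:
servo_tool(targets=[[[-0.46, -0.82, 0], 0], [[-0.46, -0.82, 0], 0], [[-0.46, -0.82, 0], 0], [[-0.46, -0.82, 0], 0], [[-0.46, -0.82, 0], 0], [[-0.46, -0.82, 0], 0], [[-0.46, -0.82, 0], 0], [[-0.46, -0.82, 0], 0], [[-0.46, -0.82, 0], 0], [[0, 0, 0], 0], [[0, 0, 0], 0], [[0, 0, 0], 0]])

```text
clock: 3.2
position: [0.5357, -0.071, 0.3213]
tool_rot: [3.141, -0.0, 3.049]
force: [-0.7, 0.7, 0.6]
grip_width: 0.0856
```

```bash
python3 -c "
from h import *
snap('wrist','w2')"
```

```text
(no output)
```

View pics/w2.png

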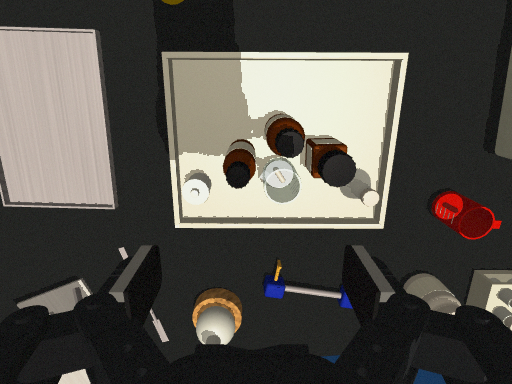

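W2 gives a clear top view of the tray. The caps are tall (237,175), round (291,142) and square (337,169). The beaker is at (280,178), the jar at (196,190), the flask at (370,198) and the steel tray is on the left. The red beaker (465,215) lies outside the tray. I'll zoom in to measure.

```bash
python3 - <<'E'
from h import *
im,c=load("w2")
a=im[100:220,170:400]; cv2.imwrite("pics/w2c.png",cv2.resize(a,None,fx=3.4,fy=3.4,interpolation=cv2.INTER_CUBIC))
# steel tray & spill tray corners rim, stirrer plate
im1,c1=load("w1")
g=cv2.cvtColor(im1,cv2.COLOR_BGR2HSV)
a=im1[190:310,220:370]; cv2.imwrite("pics/w1c.png",cv2.resize(a,None,fx=5,fy=5,interpolation=cv2.INTER_CUBIC))
cap=cv2.inRange(im,(0,0,0),(34,34,34)); 
m=np.zeros_like(cap); m[108:195,215:365]=cap[108:195,215:365]
n,l,st,ce=cv2.connectedComponentsWithStats(m)
for i in range(1,n):
    if st[i,4]>60: print(st[i],ce[i])
E
```

```text
[275 128  27  29 420] [285.15  142.331]
[317 150  35  32 248] [327.7258 160.004 ]
[226 161  24  27 507] [237.6982 174.0809]
```

View pics/w2c.png

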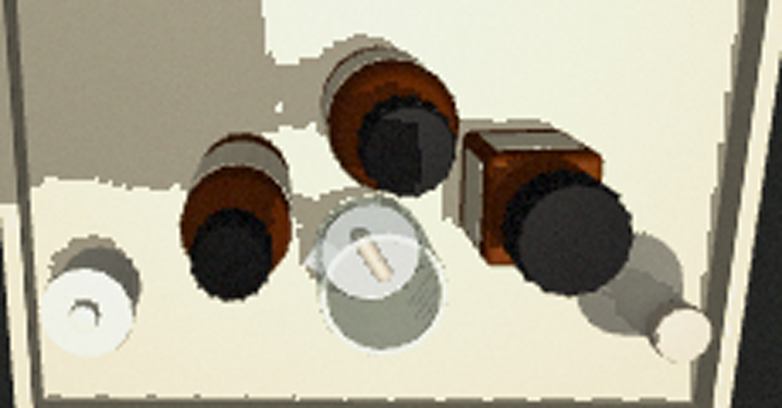

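View pics/w1c.png

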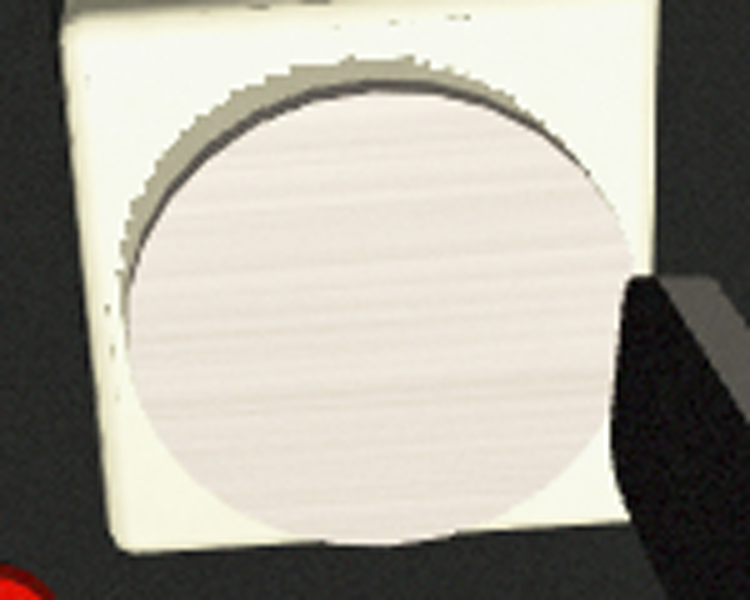

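```bash
python3 - <<'E'
from h import *
im,c=load("w2"); im1,c1=load("w1")
f=lambda x,y:(170+(x+.5)/3.4-.5,100+(y+.5)/3.4-.5)
g=lambda x,y:(220+(x+.5)/5-.5,190+(y+.5)/5-.5)
for n,p,z in [("tall",(231,259),.142),("round",(410,151),.124),("square",(574,236),.112),("beaker bottom",(371,252),.004),("beaker top",(381,290),.072),("jar",(86,314),.048),("flask",(683,333),.076)]:
    print(n,onz(c,*f(*p),z))
pts=[onz(c1,*g(*p),.098)[:2] for p in [(128,320),(165,215),(240,140),(390,92),(540,140),(632,270),(570,470),(390,545),(250,505),(160,420)]]
P=np.float32(pts); A=np.c_[P,np.ones(len(P))]; s=np.linalg.lstsq(A,-(P**2).sum(1),rcond=None)[0]
ce=-s[:2]/2; print("plate",ce,"r",np.sqrt((ce**2).sum()-s[2]), np.linalg.norm(P-ce,axis=1))
# tray rims
for p in [(163.,53.5),(408,53.5),(384.5,228),(177,228)]: print("spill",onz(c,*p,.026))
for p in [(0,28.5),(99,30.5),(116,208.5),(3,206)]: print("steel",onz(c,*p,.014))
E
python3 - <<'E'
import sys; sys.path.insert(0,'.')
import cv2
a=cv2.imread("pics/w2.png")[15:220,0:130]; cv2.imwrite("pics/w2s.png",cv2.resize(a,None,fx=2.9,fy=2.9))
E
```

```text
tall [ 0.5473 -0.0862  0.142 ]
round [ 0.5219 -0.0267  0.124 ]
square [0.5582 0.0284 0.112 ]
beaker bottom [ 0.5877 -0.0335  0.004 ]
beaker top [ 0.5841 -0.0351  0.072 ]
jar [ 0.591  -0.1545  0.048 ]
flask [0.6108 0.0793 0.076 ]
plate [0.5033 0.3621] r 0.06620462812052502 [0.0675 0.0666 0.0664 0.0668 0.0651 0.0655 0.0675 0.0672 0.0642 0.0651]
spill [ 0.4081 -0.1727  0.026 ]
spill [0.4369 0.141  0.026 ]
spill [0.6819 0.12   0.026 ]
spill [ 0.6528 -0.195   0.026 ]
steel [ 0.3579 -0.3801  0.014 ]
steel [ 0.3719 -0.2534  0.014 ]
steel [ 0.6171 -0.2865  0.014 ]
steel [ 0.5972 -0.4577  0.014 ]
```

View pics/w2s.png

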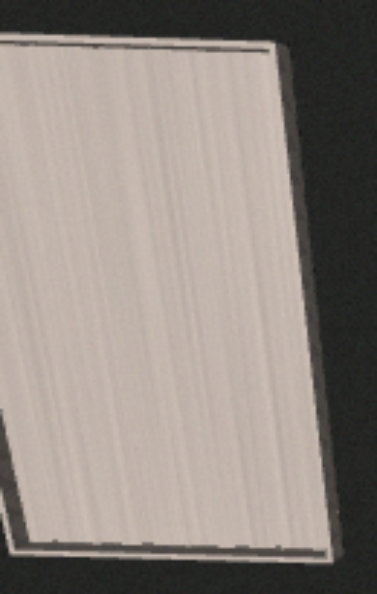

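List of candidates:
- Bottles: brown caps in w2 at (237,175) tall, (291,142) round and (337,169) square. The yellow one at (172,0) is a decoy.
- Beaker: clear glass at (280,178) inside the tray. The red one at (465,215) is a decoy.

The close crop confirms these. The three views agree to about 3 mm, and the measured beaker-bottle spacings of 64–70 mm fit the stated 66 mm. I'll take the tall bottle first.

```bash
cat >> h.py <<'E'
def delta(x,y,z,yaw=None):
    s=bot.observe(); p=s["position"]; t=s["tool_rot"][2]
    from scipy.spatial.transform import Rotation as Ro
    R=Ro.from_euler("xyz",s["tool_rot"]).as_matrix()
    d=R.T@(np.array([x,y,z])-p)
    dy=0 if yaw is None else -np.degrees((yaw-t+np.pi)%(2*np.pi)-np.pi)/5
    print("pos",p,"yaw",round(t,4),"units",np.round(d/.05,3),"turn",round(dy,3),"w",round(s["grip_width"],4),"t",round(s["clock"],2)); return d/.05
E
python3 -c "
from h import *
delta(.5472,-.0868,.110,3.049)"
```

```text
pos [ 0.5357 -0.0712  0.3214] yaw 3.0483 units [-0.257 -0.29   4.227] turn -0.008 w 0.0856 t 3.25
```

Call:
servo_tool(targets=[[[-0.06, -0.07, 0.5], 0], [[-0.06, -0.07, 0.7], 0], [[-0.06, -0.07, 0.7], 0], [[-0.06, -0.07, 0.7], 0], [[-0.02, -0.01, 0.5], 0], [[0, 0, 0], 0], [[0, 0, 0], 0]], gripper=0.1, newtons=50)

```text
clock: 4.12
position: [0.5477, -0.0878, 0.1674]
tool_rot: [3.141, 0.001, 3.047]
force: [-0.0, -0.4, 0.0]
grip_width: 0.0469
```

```bash
python3 -c "
from h import *
delta(.5472,-.0868,.110,3.049)
snap('wrist','w3');snap('scene','s3');snap('side','d3')
a=cv2.imread('pics/s3.png')[130:270,150:310];b=cv2.imread('pics/d3.png')[110:250,220:380]
cv2.imwrite('pics/sd3.png',np.hstack([cv2.resize(x,(400,350),interpolation=cv2.INTER_CUBIC) for x in(a,b)]))"
```

```text
pos [ 0.5477 -0.0878  0.1674] yaw 3.047 units [0.014 0.019 1.147] turn -0.023 w 0.0469 t 4.12
```

View pics/w3.png

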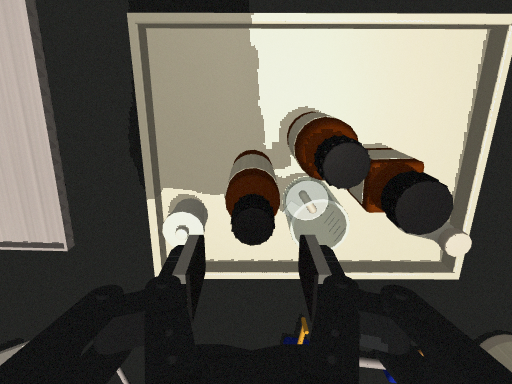

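View pics/sd3.png

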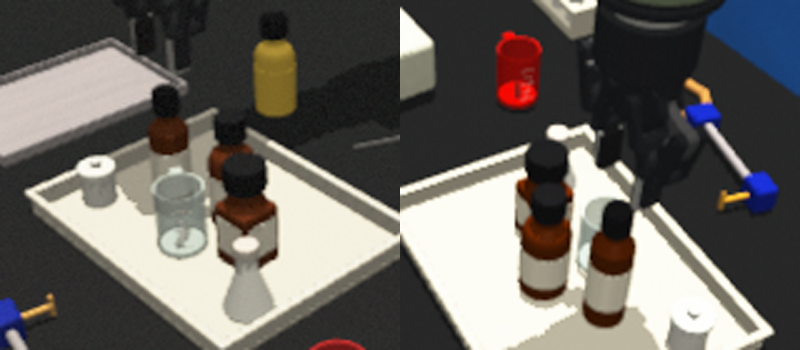

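```bash
python3 -c "
from h import *
for t in ('w3','s3','d3'):
    im,c=load(t)
    for p in [(.5477,-.0878,.1674),(.5472,-.0868,.142)]: print(t,proj(c,p))
"
```

```text
w3 (np.float64(250.20392332032034), np.float64(246.67662888420736))
w3 (np.float64(251.99745712981894), np.float64(224.56697475797264))
s3 (np.float64(214.47815288061122), np.float64(156.41640666096686))
s3 (np.float64(215.75087117834295), np.float64(165.91346933613457))
d3 (np.float64(308.1550491340317), np.float64(183.83839126215554))
d3 (np.float64(306.27186003888323), np.float64(192.45038983929206))
```

Call:
servo_tool(targets=[[[0.01, 0.02, 0.4], 0], [[0.01, 0, 0.4], 0], [[0, 0, 0.2], 0], [[0, 0, 0.15], 0], [[0, 0, 0], 0]])

```text
clock: 4.9
position: [0.5464, -0.0872, 0.1088]
tool_rot: [-3.142, -0.0, 3.046]
force: [0.4, -0.1, -0.5]
grip_width: 0.0474
```

Call:
servo_tool(targets=[[[0, 0, 0], 0], [[0, 0, 0], 0], [[0, 0, 0], 0], [[0, 0, 0], 0], [[0, 0, 0], 0]], gripper=-1, newtons=50)

```text
clock: 5.52
position: [0.5468, -0.0872, 0.1095]
tool_rot: [3.142, 0.001, 3.046]
force: [-1.0, 0.4, 5.9]
grip_width: 0.0239
```

```bash
python3 -c "
from h import *
delta(.557,-.364,.21,3.049)
snap('wrist','w4');snap('scene','s4');snap('side','d4')
a=cv2.imread('pics/s4.png')[130:270,150:310];b=cv2.imread('pics/d4.png')[110:250,220:380]
cv2.imwrite('pics/sd4.png',np.hstack([cv2.resize(x,(400,350),interpolation=cv2.INTER_CUBIC) for x in(a,b)]))"
```

```text
pos [ 0.5468 -0.0872  0.1095] yaw 3.0463 units [-0.731 -5.491 -2.009] turn -0.031 w 0.0239 t 5.53
```

View pics/sd4.png

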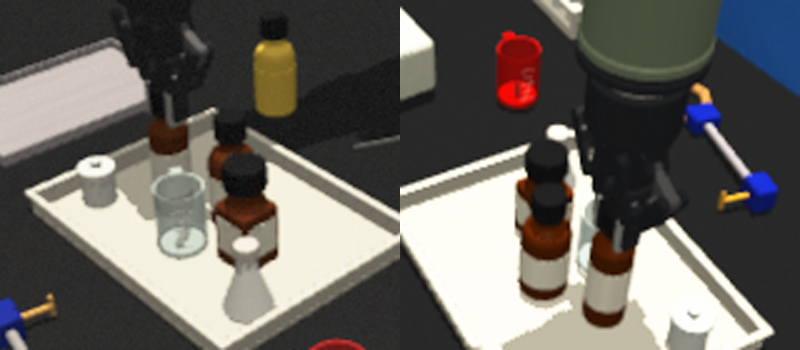

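Call:
servo_tool(targets=[[[0, 0, -0.1], 0], [[0, 0, -0.4], 0], [[0, 0, -0.6], 0], [[0, 0, -0.6], 0], [[0, 0, -0.3], 0], [[0, 0, 0], 0]])

```text
clock: 6.42
position: [0.5467, -0.087, 0.2093]
tool_rot: [3.141, 0.001, 3.047]
force: [-0.0, -0.2, -2.6]
grip_width: 0.0238
```

Call:
servo_tool(targets=[[[-0.09, -0.2, 0], 0], [[-0.09, -0.45, 0], 0], [[-0.09, -0.7, 0], 0], [[-0.09, -0.85, 0], 0], [[-0.09, -0.85, 0], 0], [[-0.09, -0.85, 0], 0], [[-0.09, -0.7, 0], 0], [[-0.09, -0.5, 0], 0], [[0, -0.28, 0], 0], [[0, -0.11, 0], 0], [[0, 0, 0], 0], [[0, 0, 0], 0]])

```text
clock: 7.92
position: [0.5565, -0.3628, 0.2088]
tool_rot: [3.141, 0.0, 3.048]
force: [0.1, 0.2, -2.5]
grip_width: 0.0236
```

```bash
python3 -c "
from h import *
delta(.557,-.364,.1095,3.0463); print(bot.observe()['force'])
snap('wrist','w5');snap('scene','s5');snap('side','d5')
"
```

```text
pos [ 0.5565 -0.3628  0.2088] yaw 3.0475 units [-0.013 -0.024  1.986] turn 0.014 w 0.0236 t 7.92
[ 0.1127  0.2121 -2.5308]
```

View pics/d5.png

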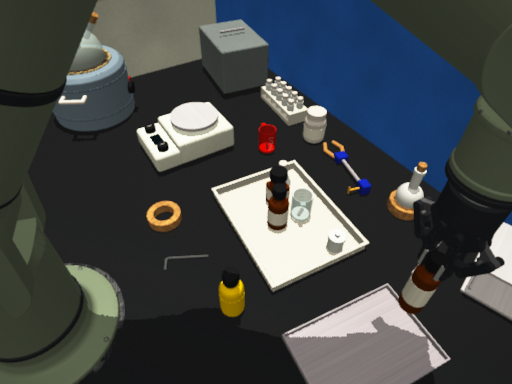

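View pics/s5.png

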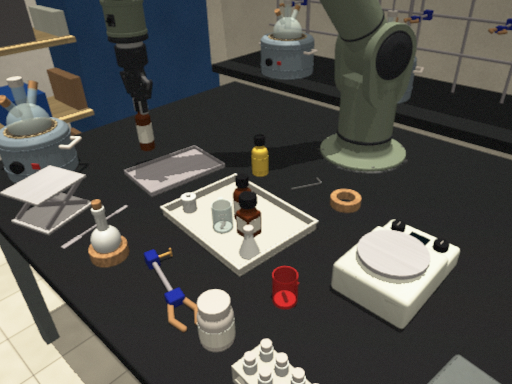

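```bash
python3 -c "
from h import *
for t in ('d5','s5'):
    im,c=load(t)
    for z in (.24,.21,.103): print(t,proj(c,(.5565,-.3628,z)))
a=cv2.imread('pics/d5.png')[220:380,350:510];b=cv2.imread('pics/s5.png')[60:220,80:240]
cv2.imwrite('pics/sd5.png',np.hstack([cv2.resize(x,(400,400),interpolation=cv2.INTER_CUBIC) for x in(a,b)]))"
```

```text
d5 (np.float64(437.0182863392988), np.float64(256.86150081389246))
d5 (np.float64(429.7952342026555), np.float64(268.2690404822872))
d5 (np.float64(408.02538485625655), np.float64(302.65068625972293))
s5 (np.float64(139.5402812040611), np.float64(101.54692347627025))
s5 (np.float64(141.50753593171044), np.float64(112.34353424009684))
s5 (np.float64(148.08440586260394), np.float64(148.4384555993751))
```

View pics/sd5.png

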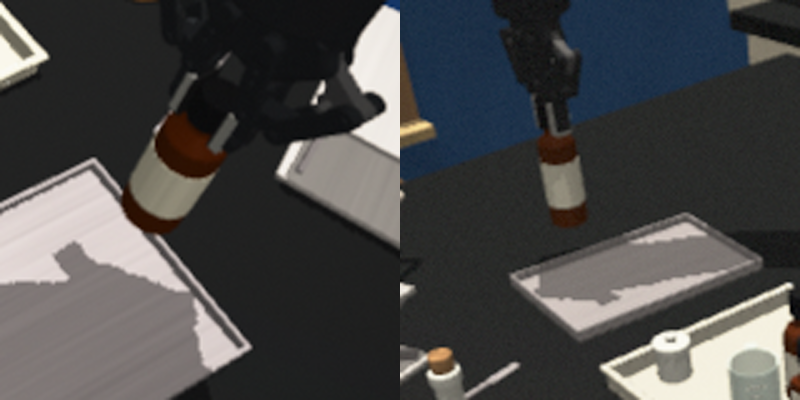

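Call:
servo_tool(targets=[[[0, 0, 0.3], 0], [[0, 0, 0.6], 0], [[0, 0, 0.5], 0], [[0, 0, 0.3], 0], [[0, 0, 0.1], 0], [[0, 0, 0.06], 0], [[0, 0, 0.05], 0], [[0, 0, 0.04], 0], [[0, 0, 0.03], 0], [[0, 0, 0], 0]])

```text
clock: 9.32
position: [0.5562, -0.3638, 0.1098]
tool_rot: [-3.142, 0.0, 3.046]
force: [0.6, 0.7, -2.2]
grip_width: 0.0242
```

Call:
servo_tool(targets=[[[0, 0, 0.02], 0], [[0, 0, 0.01], 0], [[0, 0, 0], 0]])

```text
clock: 9.7
position: [0.5563, -0.3638, 0.1086]
tool_rot: [-3.141, 0.0, 3.046]
force: [-0.2, 0.7, 1.9]
grip_width: 0.0236
```

Call:
servo_tool(targets=[[[0, 0, 0], 0], [[0, 0, 0], 0], [[0, 0, 0], 0]], gripper=0.1)

```text
clock: 10.07
position: [0.5561, -0.3638, 0.1083]
tool_rot: [-3.142, -0.0, 3.046]
force: [-0.4, -0.1, 0.2]
grip_width: 0.0467
```

Call:
servo_tool(targets=[[[0, 0, -0.2], 0], [[0, 0, -0.7], 0], [[0, 0, -0.9], 0], [[0, 0, -0.2], 0], [[0, 0, 0], 0]])

```text
clock: 10.7
position: [0.5564, -0.3639, 0.2091]
tool_rot: [-3.141, 0.001, 3.046]
force: [0.1, 0.5, -0.6]
grip_width: 0.0472
```

```bash
python3 -c "
from h import *
delta(.5203,-.0285,.155,3.046)
snap('wrist','w6');snap('side','d6')
"
```

```text
pos [ 0.5564 -0.3639  0.2091] yaw 3.0465 units [1.356 6.609 1.077] turn 0.005 w 0.0472 t 10.7
```

View pics/d6.png

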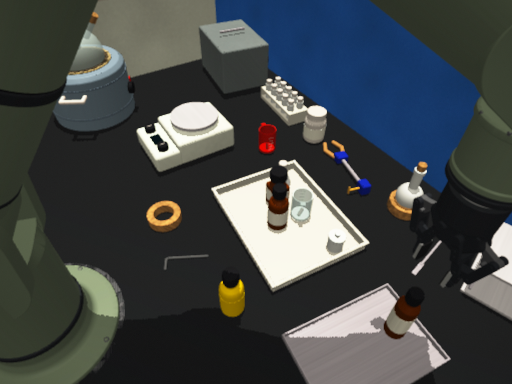

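```bash
python3 -c "
from h import *
im,c=load('w3')
print(onz(c,345.5,162,.124),onz(c,420,203,.112),onz(c,253,222,.142))
delta(.5205,-.028,.16,3.046)
cv2.imwrite('pics/w3c.png',cv2.resize(im[120:270,280:480],None,fx=4,fy=4,interpolation=cv2.INTER_CUBIC))
"
```

```text
[ 0.5196 -0.0275  0.124 ] [0.5556 0.0257 0.112 ] [ 0.5456 -0.0861  0.142 ]
pos [ 0.5558 -0.3635  0.2074] yaw 3.0465 units [1.339 6.611 0.953] turn 0.005 w 0.0471 t 10.8
```

View pics/w3c.png

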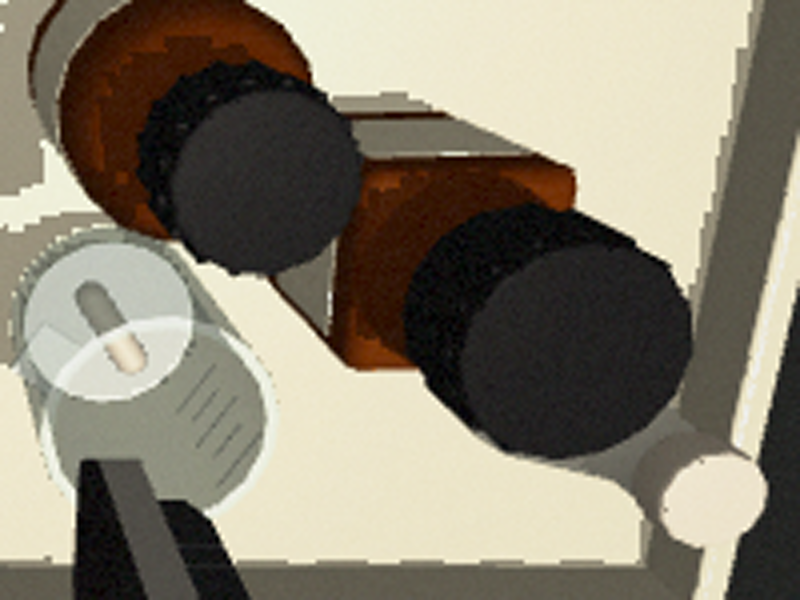

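Call:
servo_tool(targets=[[[0.13, 0.3, 0], 0], [[0.13, 0.6, 0], 0], [[0.13, 0.9, 0], 0], [[0.13, 0.95, 0], 0], [[0.13, 0.95, 0], 0], [[0.13, 0.95, 0], 0], [[0.13, 0.8, 0.2], 0], [[0.13, 0.6, 0.3], 0], [[0.13, 0.4, 0.3], 0], [[0.14, 0.18, 0.15], 0], [[0, 0, 0], 0], [[0, 0, 0], 0]])

```text
clock: 12.3
position: [0.5227, -0.0284, 0.1612]
tool_rot: [-3.141, 0.001, 3.045]
force: [0.7, 0.5, 0.1]
grip_width: 0.0468
```

```bash
python3 -c "
from h import *
delta(.521,-.0275,.0925,3.046)
im,c=snap('wrist','w7')
print(proj(c,(.521,-.0275,.124)),proj(c,(.558,.0277,.112)))
cv2.imwrite('pics/w7c.png',cv2.resize(im[120:320,180:420],None,fx=3,fy=3))
"
```

```text
pos [ 0.5227 -0.0284  0.1612] yaw 3.0455 units [0.035 0.015 1.375] turn -0.006 w 0.0468 t 12.3
(np.float64(251.61333691730908), np.float64(214.92994105592007)) (np.float64(337.08453420828016), np.float64(250.87163981859842))
```

View pics/w7c.png

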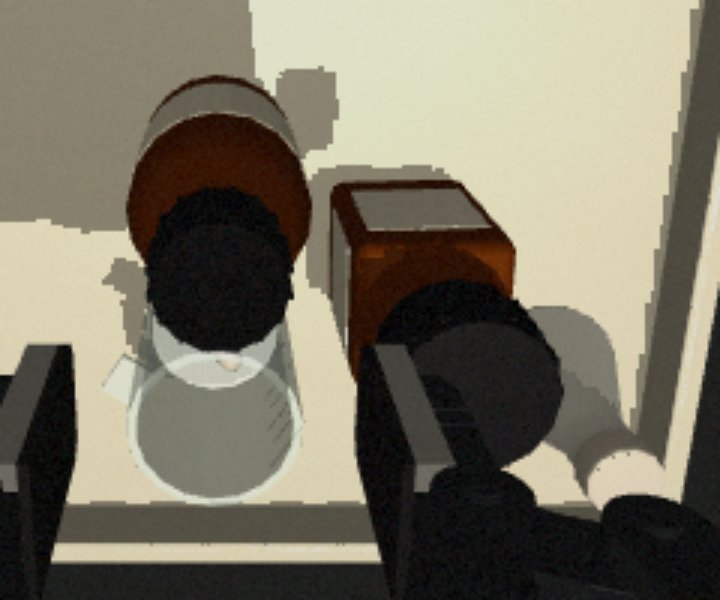

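Call:
servo_tool(targets=[[[0.02, 0.03, 0.4], 0], [[0.01, 0, 0.45], 0], [[0, 0, 0.3], 0], [[0, 0, 0.2], 0], [[0, 0, 0], 0]])

```text
clock: 12.98
position: [0.521, -0.0262, 0.093]
tool_rot: [-3.141, -0.001, 3.046]
force: [0.2, -0.3, -1.0]
grip_width: 0.047
```

Call:
servo_tool(targets=[[[0, 0, 0], 0], [[0, 0, 0], 0], [[0, 0, 0], 0], [[0, 0, 0], 0], [[0, 0, 0], 0]], gripper=-1, newtons=50)

```text
clock: 13.6
position: [0.5216, -0.0262, 0.0939]
tool_rot: [-3.142, 0.001, 3.046]
force: [-0.5, -1.8, 6.6]
grip_width: 0.0285
```

Call:
servo_tool(targets=[[[0, 0, -0.1], 0], [[0, 0, -0.4], 0], [[0, 0, -0.6], 0], [[0, 0, -0.6], 0], [[0, 0, -0.3], 0], [[0, 0, 0], 0]])

```text
clock: 14.35
position: [0.5214, -0.0258, 0.1938]
tool_rot: [3.141, 0.001, 3.047]
force: [0.1, 0.5, -1.8]
grip_width: 0.029
```

```bash
python3 -c "
from h import *
delta(.483,-.354,.0925,3.046)
snap('side','d8')
"
```

```text
pos [ 0.5214 -0.0258  0.1938] yaw 3.0467 units [ 0.144 -6.609  2.023] turn 0.007 w 0.029 t 14.35
```

View pics/d8.png

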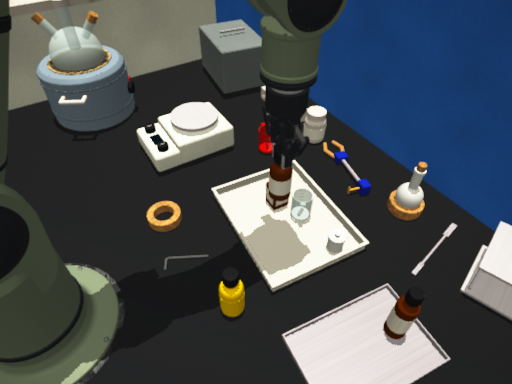

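Call:
servo_tool(targets=[[[0.02, -0.3, 0], 0], [[0.02, -0.6, 0], 0], [[0.02, -0.85, 0], 0], [[0.02, -0.95, 0], 0], [[0.02, -0.95, 0], 0], [[0.02, -0.95, 0], 0], [[0.02, -0.85, 0], 0], [[0, -0.6, 0], 0], [[0, -0.4, 0], 0], [[0, -0.16, 0], 0], [[0, 0, 0], 0], [[0, 0, 0], 0]])

```text
clock: 15.9
position: [0.4831, -0.3531, 0.1932]
tool_rot: [3.141, -0.0, 3.048]
force: [1.0, -0.3, -1.3]
grip_width: 0.0287
```

Call:
servo_tool(targets=[[[0, 0, 0.3], 0], [[0, 0, 0.6], 0], [[0, 0, 0.5], 0], [[0, 0, 0.3], 0], [[0, 0, 0.1], 0], [[0, 0, 0.06], 0], [[0, 0, 0.05], 0], [[0, 0, 0.04], 0], [[0, 0, 0.03], 0], [[0, 0, 0], 0]])

```text
clock: 17.15
position: [0.4827, -0.3543, 0.0943]
tool_rot: [-3.142, 0.0, 3.046]
force: [-0.2, 0.7, -1.9]
grip_width: 0.0288
```

Call:
servo_tool(targets=[[[0, 0, 0.02], 0], [[0, 0, 0.01], 0], [[0, 0, 0], 0]])

```text
clock: 17.52
position: [0.4828, -0.3544, 0.093]
tool_rot: [-3.141, 0.0, 3.046]
force: [-0.1, 0.5, 1.9]
grip_width: 0.0288
```

Call:
servo_tool(targets=[[[0, 0, 0], 0], [[0, 0, 0], 0], [[0, 0, 0], 0]], gripper=0.1)

```text
clock: 17.9
position: [0.4827, -0.3543, 0.0928]
tool_rot: [3.142, -0.0, 3.046]
force: [-0.9, 0.4, 0.9]
grip_width: 0.0468
```

Call:
servo_tool(targets=[[[0, 0, -0.2], 0], [[0, 0, -0.7], 0], [[0, 0, -0.9], 0], [[0, 0, -0.2], 0], [[0, 0, 0], 0]])

```text
clock: 18.52
position: [0.4829, -0.3543, 0.1935]
tool_rot: [-3.141, 0.001, 3.046]
force: [1.1, 0.1, -0.4]
grip_width: 0.0474
```

```bash
python3 -c "
from h import *
delta(.5582,.0283,.14,3.046)
snap('side','d9')
"
```

```text
pos [ 0.4829 -0.3543  0.1935] yaw 3.0465 units [-0.77   7.761  1.067] turn 0.005 w 0.0474 t 18.52
```

View pics/d9.png

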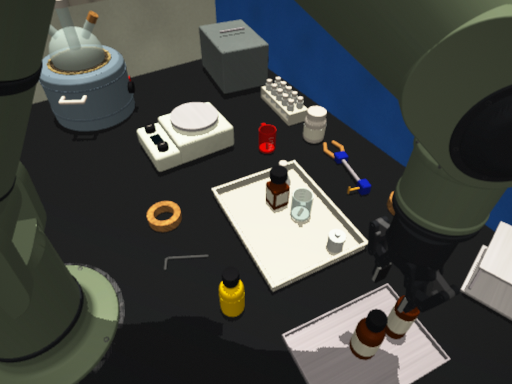

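Call:
servo_tool(targets=[[[-0.07, 0.3, 0], 0], [[-0.07, 0.6, 0], 0], [[-0.07, 0.9, 0], 0], [[-0.07, 0.98, 0], 0], [[-0.07, 0.98, 0], 0], [[-0.07, 0.98, 0], 0], [[-0.07, 0.98, 0], 0], [[-0.07, 0.9, 0.2], 0], [[-0.07, 0.6, 0.3], 0], [[-0.07, 0.4, 0.3], 0], [[-0.07, 0.14, 0.25], 0], [[0, 0, 0], 0]], gripper=0.35)

```text
clock: 20.08
position: [0.5575, 0.0277, 0.1392]
tool_rot: [-3.141, -0.002, 3.046]
force: [-0.2, -0.6, 0.2]
grip_width: 0.0577
```

```bash
python3 -c "
from h import *
delta(.5582,.0283,.081,3.046)
im,c=snap('wrist','w10')
print(proj(c,(.5582,.0283,.112)))
cv2.imwrite('pics/w10c.png',cv2.resize(im[120:320,140:380],None,fx=3,fy=3))
"
```

```text
pos [0.5575 0.0277 0.1392] yaw 3.046 units [-0.015  0.014  1.163] turn -0.0 w 0.0577 t 20.07
(np.float64(251.41370071248008), np.float64(225.45797285820336))
```

View pics/w10c.png

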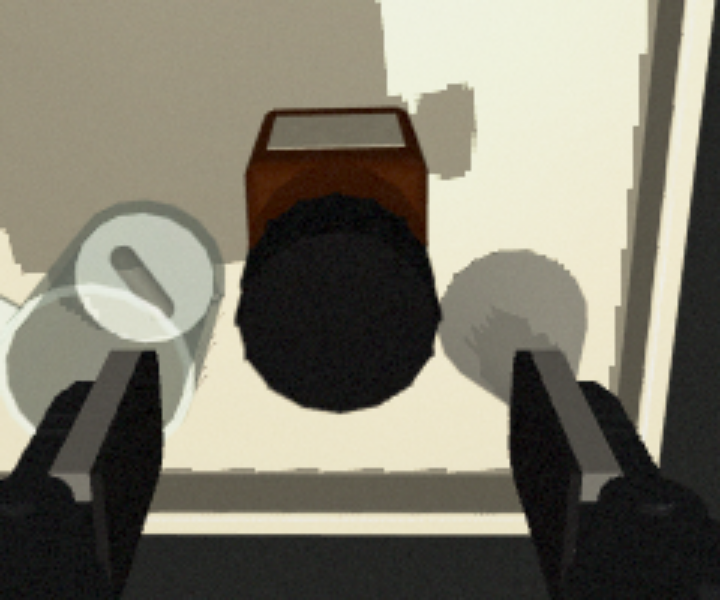

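Call:
servo_tool(targets=[[[0, 0.03, 0.4], 0], [[0, 0, 0.4], 0], [[0, 0, 0.2], 0], [[0, 0, 0.15], 0], [[0, 0, 0], 0]])

```text
clock: 20.75
position: [0.5581, 0.0295, 0.0828]
tool_rot: [-3.141, -0.0, 3.046]
force: [0.2, 0.6, 0.5]
grip_width: 0.0576
```

Call:
servo_tool(targets=[[[0, 0, 0], 0], [[0, 0, 0], 0], [[0, 0, 0], 0], [[0, 0, 0], 0], [[0, 0, 0], 0]], gripper=-1, newtons=50)

```text
clock: 21.38
position: [0.5585, 0.0296, 0.0835]
tool_rot: [3.142, 0.001, 3.046]
force: [-0.8, -2.1, 7.3]
grip_width: 0.0387
```

Call:
servo_tool(targets=[[[0, 0, -0.1], 0], [[0, 0, -0.4], 0], [[0, 0, -0.6], 0], [[0, 0, -0.6], 0], [[0, 0, -0.3], 0], [[0, 0, 0], 0]])

```text
clock: 22.12
position: [0.5584, 0.03, 0.1834]
tool_rot: [3.141, 0.001, 3.047]
force: [-0.2, 0.8, -2.6]
grip_width: 0.0387
```

```bash
python3 -c "
from h import *
delta(.409,-.344,.08,3.046)
snap('side','d11')
"
```

```text
pos [0.5584 0.03   0.1834] yaw 3.0466 units [ 2.267 -7.731  2.06 ] turn 0.007 w 0.0387 t 22.12
```

View pics/d11.png

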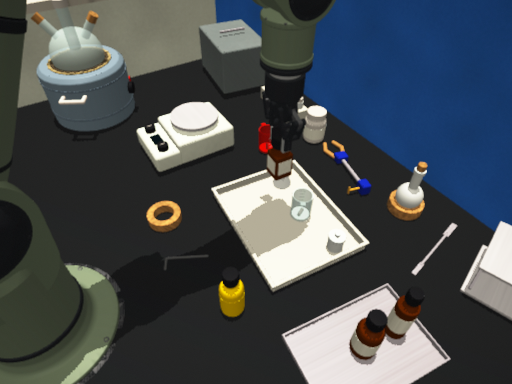

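Call:
servo_tool(targets=[[[0.1, -0.3, 0], 0], [[0.2, -0.6, 0], 0], [[0.25, -0.85, 0], 0], [[0.25, -0.95, 0], 0], [[0.25, -0.95, 0], 0], [[0.25, -0.95, 0], 0], [[0.25, -0.95, 0], 0], [[0.25, -0.9, 0], 0], [[0.25, -0.7, 0], 0], [[0.15, -0.4, 0], 0], [[0.07, -0.18, 0], 0], [[0, 0, 0], 0]])

```text
clock: 23.68
position: [0.4078, -0.3442, 0.1824]
tool_rot: [3.141, -0.001, 3.046]
force: [-0.8, -0.8, -2.4]
grip_width: 0.0385
```

Call:
servo_tool(targets=[[[0, 0, 0.3], 0], [[0, 0, 0.6], 0], [[0, 0, 0.5], 0], [[0, 0, 0.3], 0], [[0, 0, 0.1], 0], [[0, 0, 0.06], 0], [[0, 0, 0.05], 0], [[0, 0, 0.04], 0], [[0, 0, 0.03], 0], [[0, 0, 0], 0]])

```text
clock: 24.92
position: [0.4084, -0.3442, 0.0838]
tool_rot: [-3.142, 0.0, 3.046]
force: [-0.5, 0.3, -3.1]
grip_width: 0.0387
```

Call:
servo_tool(targets=[[[0, 0, 0.02], 0], [[0, 0, 0.01], 0], [[0, 0, 0], 0]])

```text
clock: 25.3
position: [0.4085, -0.3443, 0.0825]
tool_rot: [-3.141, 0.0, 3.046]
force: [-0.4, 0.4, 4.1]
grip_width: 0.0387
```

Contact. I'll release, rise, and head for the beaker.

Call:
servo_tool(targets=[[[0, 0, 0], 0], [[0, 0, 0], 0], [[0, 0, 0], 0]], gripper=0.35)

```text
clock: 25.68
position: [0.4084, -0.3441, 0.0823]
tool_rot: [3.142, -0.0, 3.046]
force: [-0.1, 0.3, 0.7]
grip_width: 0.0579
```

Call:
servo_tool(targets=[[[0, 0, -0.2], 0], [[0, 0, -0.7], 0], [[0, 0, -0.9], 0], [[0, 0, -0.4], 0], [[0, 0, 0], 0]])

```text
clock: 26.3
position: [0.4089, -0.3446, 0.1942]
tool_rot: [-3.14, 0.003, 3.046]
force: [0.7, 0.0, -0.6]
grip_width: 0.0578
```

```bash
python3 -c "
from h import *
delta(.587,-.033,.15,3.046)
snap('side','d12'); snap('scene','s12')
a=cv2.imread('pics/s12.png')[130:270,110:310]
cv2.imwrite('pics/s12c.png',cv2.resize(a,None,fx=4,fy=4,interpolation=cv2.INTER_CUBIC))
"
```

```text
pos [ 0.4089 -0.3446  0.1942] yaw 3.0464 units [-2.95   6.543  0.884] turn 0.004 w 0.0578 t 26.3
```

View pics/d12.png

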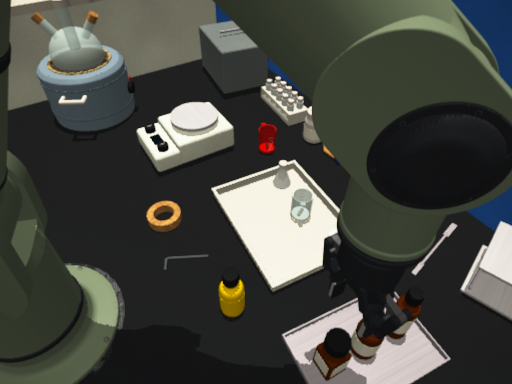

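View pics/s12c.png

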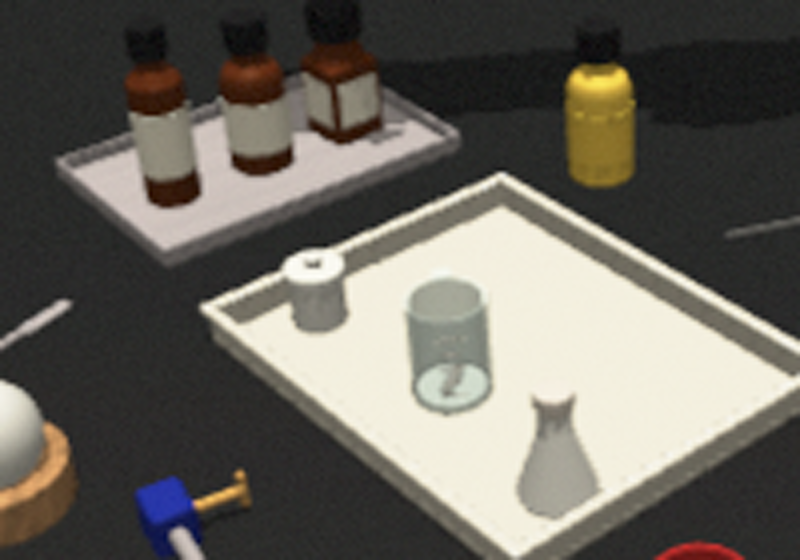

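```bash
python3 -c "
from h import *
im,c=load('s12'); f=lambda x,y:(110+(x+.5)/4-.5,130+(y+.5)/4-.5)
print(onz(c,*f(448,303),.072),onz(c,*f(452,387),.005))
delta(.5875,-.033,.14,3.046)
"
```

```text
[ 0.5858 -0.0318  0.072 ] [ 0.5824 -0.0387  0.005 ]
pos [ 0.4082 -0.3439  0.1922] yaw 3.0465 units [-2.979  6.531  1.045] turn 0.006 w 0.0575 t 26.4
```

Call:
servo_tool(targets=[[[-0.1, 0.3, 0], 0], [[-0.3, 0.6, 0], 0], [[-0.4, 0.85, 0], 0], [[-0.4, 0.85, 0], 0], [[-0.4, 0.85, 0], 0], [[-0.4, 0.85, 0], 0], [[-0.4, 0.85, 0.2], 0], [[-0.3, 0.75, 0.3], 0], [[-0.2, 0.4, 0.3], 0], [[-0.05, 0.24, 0.1], 0], [[0, 0, 0], 0], [[0, 0, 0], 0]], gripper=0.6)

```text
clock: 27.9
position: [0.5861, -0.0341, 0.1479]
tool_rot: [-3.141, 0.001, 3.045]
force: [-0.2, -0.5, 0.1]
grip_width: 0.0683
```

```bash
python3 -c "
from h import *
delta(.5875,-.033,.028,3.046)
im,c=snap('wrist','w13')
print(proj(c,(.5875,-.033,.072)),proj(c,(.5875,-.033,.004)))
cv2.imwrite('pics/w13c.png',cv2.resize(im[120:320,130:390],None,fx=3,fy=3))
"
```

```text
pos [ 0.5861 -0.0341  0.1479] yaw 3.0448 units [-0.025  0.026  2.397] turn -0.014 w 0.0683 t 27.9
(np.float64(252.23780483519934), np.float64(198.4848853739725)) (np.float64(252.10834184743052), np.float64(174.0254697291426))
```

View pics/w13c.png

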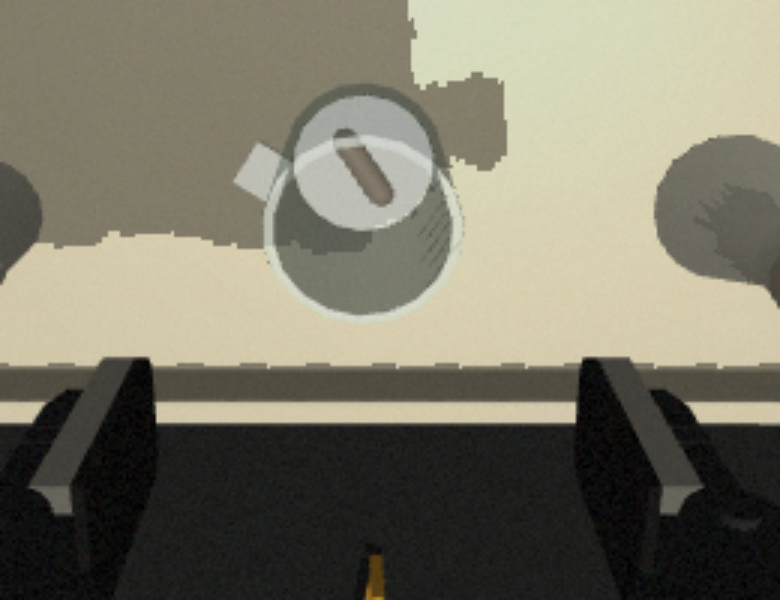

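```bash
python3 -c "
from h import *
print(bot.observe()['qpos'])
im,c=load('w13'); print(onz(c,251.3,195.7,.072), onz(c,130+364/3,120+162/3,.004))
cv2.imwrite('pics/w13d.png',cv2.resize(im[135:235,200:300],None,fx=6,fy=6,interpolation=cv2.INTER_CUBIC))
"
```

```text
[-0.2184  0.577   0.2511  1.7896 -0.19    0.7979  1.6007]
[ 0.5853 -0.0335  0.072 ] [ 0.5874 -0.0337  0.004 ]
```

View pics/w13d.png

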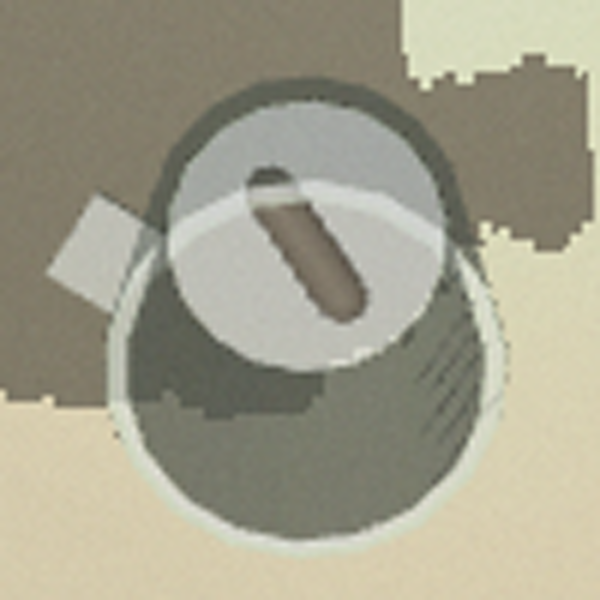

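Call:
servo_tool(targets=[[[0, 0.01, 0], -0.5], [[0, 0, 0], -0.9], [[0, 0, 0], -0.9], [[0, 0, 0], -0.9], [[0, 0, 0], -0.9], [[0, 0, 0], -0.9], [[0, 0, 0], -0.9], [[0, 0, 0.2], -0.5], [[0, 0, 0.3], 0], [[0, 0, 0], 0]])

```text
clock: 29.2
position: [0.5854, -0.0322, 0.1207]
tool_rot: [3.141, -0.002, -2.679]
force: [-0.1, 0.3, 0.1]
grip_width: 0.0682
```

```bash
python3 -c "
from h import *
delta(.586,-.0335,.024)
print(bot.observe()['qpos'])
im,c=snap('wrist','w14')
print(proj(c,(.586,-.0335,.072)))
cv2.imwrite('pics/w14c.png',cv2.resize(im[120:320,130:390],None,fx=3,fy=3))
"
```

```text
pos [ 0.5854 -0.0322  0.1207] yaw -2.6792 units [-0.003 -0.03   1.934] turn 0 w 0.0682 t 29.2
[-0.1119  0.6027  0.094   1.8007 -0.0785  0.7444  2.0568]
(np.float64(249.23323699444646), np.float64(210.55234027540394))
```

View pics/w14c.png

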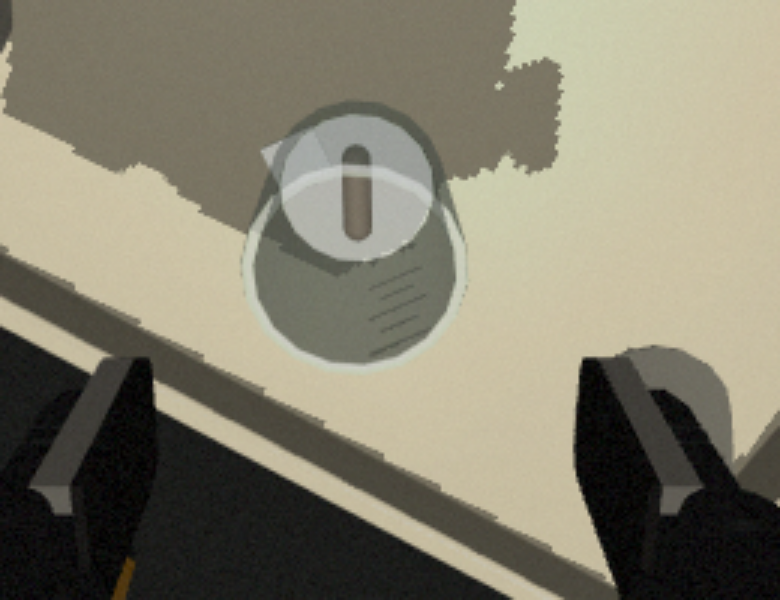

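Call:
servo_tool(targets=[[[0.01, -0.03, 0.3], 0], [[0.01, -0.01, 0.4], 0], [[0, 0, 0.4], 0], [[0, 0, 0.4], 0], [[0, 0, 0.3], 0], [[0, 0, 0.13], 0], [[0, 0, 0], 0]])

```text
clock: 30.12
position: [0.5863, -0.0344, 0.0256]
tool_rot: [3.142, -0.0, -2.678]
force: [0.2, -0.6, 0.4]
grip_width: 0.0682
```

Call:
servo_tool(targets=[[[0, 0, 0], 0], [[0, 0, 0], 0], [[0, 0, 0], 0], [[0, 0, 0], 0], [[0, 0, 0], 0]], gripper=-1, newtons=25)

```text
clock: 30.75
position: [0.5867, -0.0344, 0.0265]
tool_rot: [-3.141, 0.001, -2.678]
force: [-1.8, -0.2, 7.2]
grip_width: 0.0493
```

Call:
servo_tool(targets=[[[0, 0, -0.1], 0], [[0, 0, -0.3], 0], [[0, 0, -0.4], 0], [[0, 0, -0.2], 0], [[0, 0, 0], 0]])

```text
clock: 31.38
position: [0.5868, -0.0343, 0.0767]
tool_rot: [-3.141, 0.001, -2.678]
force: [-0.4, -0.3, -0.2]
grip_width: 0.0492
```

```bash
python3 -c "
from h import *
delta(.5033,.3621,.22)
snap('side','d15'); im,c=snap('scene','s15')
cv2.imwrite('pics/s15c.png',cv2.resize(im[130:270,110:310],None,fx=4,fy=4,interpolation=cv2.INTER_CUBIC))
"
```

```text
pos [ 0.5868 -0.0343  0.0767] yaw -2.6782 units [-2.055  7.837 -2.868] turn 0 w 0.0492 t 31.38
```

View pics/s15c.png

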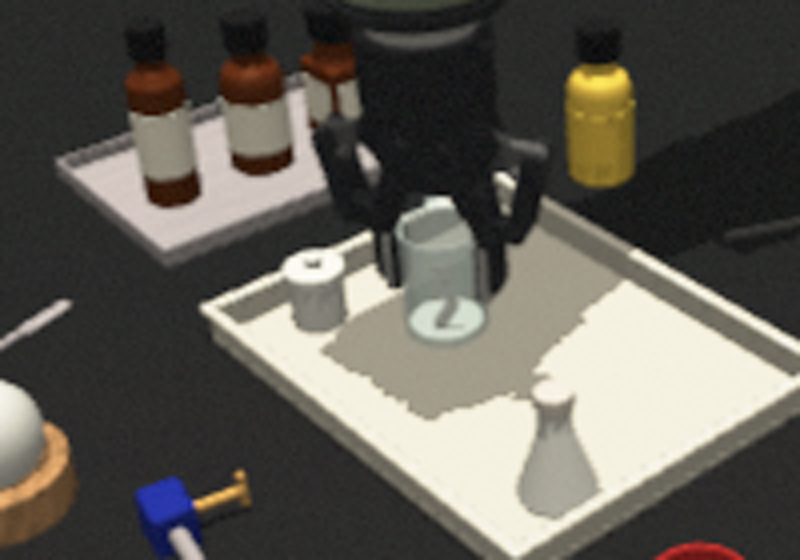

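Call:
servo_tool(targets=[[[0, 0, -0.3], 0], [[0, 0, -0.6], 0], [[-0.05, 0.2, -0.7], 0], [[-0.1, 0.4, -0.5], 0], [[-0.15, 0.6, -0.2], 0], [[-0.2, 0.8, 0], 0], [[-0.22, 0.85, 0], 0], [[-0.22, 0.85, 0], 0], [[-0.22, 0.85, 0], 0], [[-0.22, 0.85, 0], 0], [[-0.22, 0.8, 0], 0], [[-0.2, 0.7, 0], 0]])

```text
clock: 32.98
position: [0.512, 0.316, 0.1914]
tool_rot: [3.142, 0.0, -2.678]
force: [0.5, -1.1, -0.4]
grip_width: 0.0495
```

Call:
servo_tool(targets=[[[-0.15, 0.5, 0], 0], [[-0.1, 0.3, 0], 0], [[0, 0.1, 0], 0], [[0, 0, 0], 0], [[0, 0, 0], 0]])

```text
clock: 33.6
position: [0.5041, 0.3592, 0.1909]
tool_rot: [-3.141, -0.0, -2.68]
force: [-0.4, -0.2, -0.1]
grip_width: 0.0492
```

```bash
python3 -c "
from h import *
delta(.5033,.3621,.1205)
print(bot.observe()['qpos'])
im,c=snap('wrist','w16');snap('side','d16'); im,c=snap('scene','s16')
"
```

```text
pos [0.5041 0.3592 0.1909] yaw -2.6795 units [-0.011  0.059  1.408] turn 0 w 0.0492 t 33.6
[-0.7624  0.5566  0.0698  1.66   -0.0456  0.9267  1.3571]
```

View pics/s16.png

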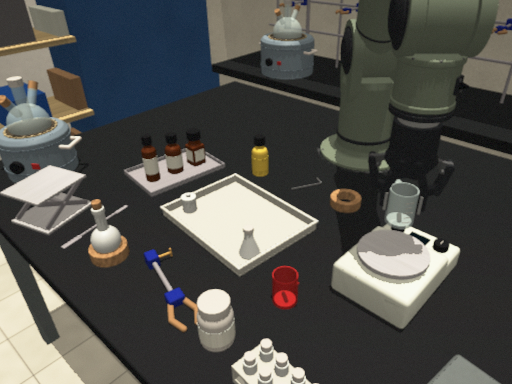

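View pics/w16.png

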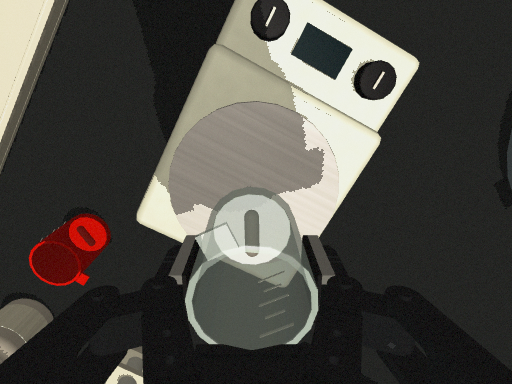

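```bash
python3 - <<'E'
from h import *
im,c=load('w16')
cv2.imwrite('pics/w16c.png',cv2.resize(im[85:285,130:400],None,fx=2.9,fy=2.9,interpolation=cv2.INTER_CUBIC))
im,c=load('a_scene') if False else (cv2.imread('pics/a_scene.png'),None)
cv2.imwrite('pics/pl.png',np.hstack([cv2.resize(im[215:315,325:465],None,fx=2.8,fy=2.8,interpolation=cv2.INTER_CUBIC),cv2.resize(cv2.imread('pics/a_side.png')[90:190,120:260],None,fx=2.8,fy=2.8,interpolation=cv2.INTER_CUBIC)]))
E
```

```text
(no output)
```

View pics/w16c.png

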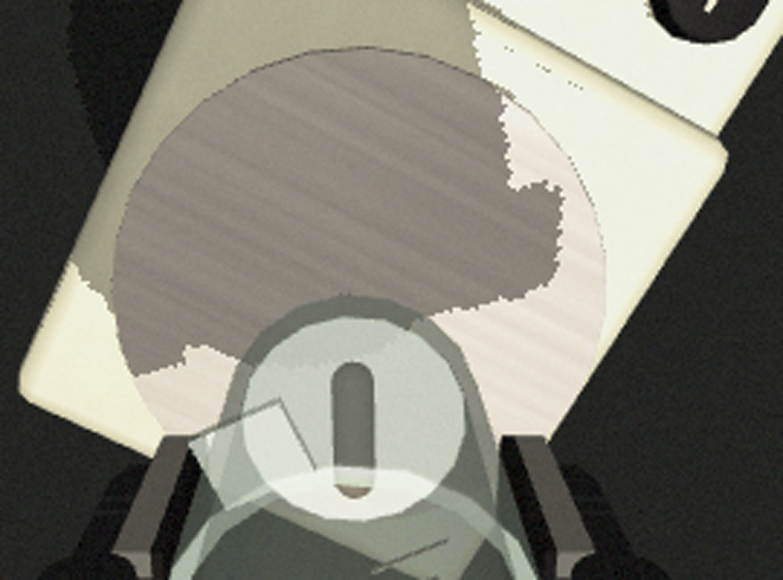

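View pics/pl.png

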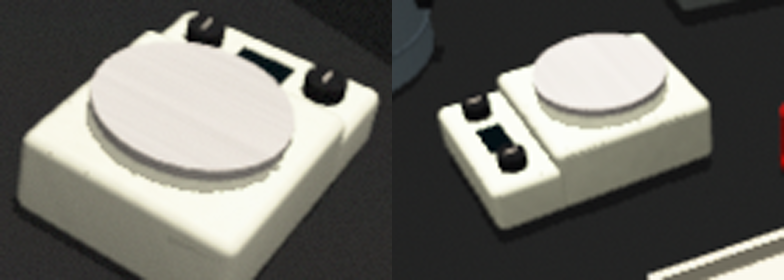

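```bash
python3 - <<'E'
from h import *
from scipy.optimize import least_squares
def fit(P):
    P=np.array(P)[:,:2]; r=least_squares(lambda s:np.hypot(*(P-s[:2]).T)-.0675,P.mean(0)); r2=least_squares(lambda s:np.hypot(*(P-s[:2]).T)-s[2],[*P.mean(0),.067]); return r.x,r2.x,np.abs(r.fun).max()
im,c=load('w16')
print(fit([onz(c,130+x/2.9,85+y/2.9,.098) for x,y in [(112,285),(145,180),(230,90),(360,47),(500,90),(575,170),(606,285),(585,385),(128,370),(155,430)]]))
S=bot.get_calibration('scene');D=bot.get_calibration('side')
print(fit([onz(S,325+x/2.8,215+y/2.8,.098) for x,y in [(90,85),(120,52),(155,43),(230,60),(280,100),(293,135),(270,163),(220,173),(150,155),(105,118)]]))
print(fit([onz(D,120+(x-392)/2.8,90+y/2.8,.098) for x,y in [(533,75),(545,52),(590,35),(640,42),(665,70),(655,92),(600,110),(550,100)]]))
E
```

```text
(array([0.5048, 0.3618]), array([0.5046, 0.3617, 0.0673]), np.float64(0.0012981902258630412))
(array([0.5047, 0.361 ]), array([0.5048, 0.3611, 0.0654]), np.float64(0.005725386693154547))
(array([0.5021, 0.3523]), array([0.5021, 0.3523, 0.0664]), np.float64(0.0032259096775440893))
```

Call:
servo_tool(targets=[[[-0.02, 0.02, 0.2], 0], [[-0.01, 0.02, 0.4], 0], [[0, 0, 0.3], 0], [[0, 0, 0.2], 0], [[0, 0, 0.1], 0], [[0, 0, 0.06], 0], [[0, 0, 0.05], 0], [[0, 0, 0.05], 0], [[0, 0, 0.02], 0], [[0, 0, 0], 0]])

```text
clock: 35.0
position: [0.5042, 0.3628, 0.1218]
tool_rot: [-3.142, 0.0, -2.678]
force: [0.1, 0.9, -0.6]
grip_width: 0.0496
```

Call:
servo_tool(targets=[[[0, -0.02, 0.02], 0], [[0, 0, 0.01], 0], [[0, 0, 0], 0]])

```text
clock: 35.38
position: [0.5047, 0.3618, 0.1206]
tool_rot: [-3.142, 0.0, -2.678]
force: [-1.1, -1.8, 6.3]
grip_width: 0.0491
```

Call:
servo_tool(targets=[[[0, 0, 0], 0], [[0, 0, 0], 0], [[0, 0, 0], 0]], gripper=0.6)

```text
clock: 35.75
position: [0.5046, 0.3619, 0.1202]
tool_rot: [-3.142, -0.0, -2.678]
force: [-0.4, 0.0, -0.4]
grip_width: 0.0686
```

Call:
servo_tool(targets=[[[0, 0, -0.2], 0], [[0, 0, -0.6], 0], [[0, 0, -0.7], 0], [[0, 0, -0.4], 0], [[0, 0, 0], 0]])

```text
clock: 36.38
position: [0.5052, 0.3623, 0.2174]
tool_rot: [3.141, 0.003, -2.678]
force: [0.6, 0.1, 0.0]
grip_width: 0.0687
```

```bash
python3 -c "
from h import *
delta(.4084,-.3441,.18,3.046)
im,c=snap('wrist','w17'); im2,c2=snap('scene','s17')
print(proj(c,(.5046,.3616,.166)),proj(c,(.5046,.3616,.098)))
cv2.imwrite('pics/w17c.png',np.hstack([cv2.resize(im[60:320,110:390],(430,400)),cv2.resize(im2[160:310,330:470],(370,400))]))
"
```

```text
pos [0.5052 0.3623 0.2174] yaw -2.6784 units [  8.048 -11.775   0.714] turn 6.404 w 0.0687 t 36.38
(np.float64(250.84414959922844), np.float64(207.4434290593811)) (np.float64(250.9548447038768), np.float64(178.50031586556048))
```

View pics/w17c.png

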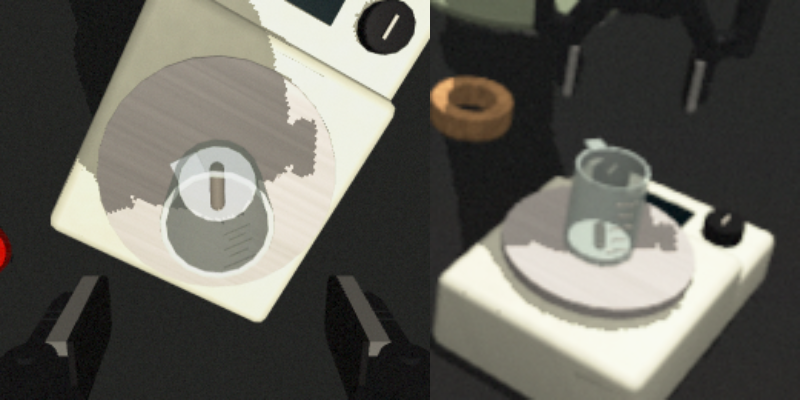

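Call:
servo_tool(targets=[[[0, 0, 0], 0.6], [[0, 0, 0], 0.9], [[0, 0, 0], 0.9], [[0, 0, 0], 0.9], [[0, 0, 0], 0.9], [[0, 0, 0], 0.9], [[0, 0, 0], 0.8], [[0, 0, 0], 0.5], [[0, 0, 0], 0]], gripper=0.35)

```text
clock: 37.6
position: [0.5042, 0.3617, 0.2145]
tool_rot: [-3.14, -0.001, 3.047]
force: [0.1, 0.1, -0.2]
grip_width: 0.0578
```

```bash
python3 -c "
from h import *
delta(.4084,-.3441,.16,3.046)
"
```

```text
pos [0.5042 0.3617 0.2145] yaw 3.0468 units [  0.571 -14.233   1.106] turn 0.009 w 0.0578 t 37.6
```

Call:
servo_tool(targets=[[[0.03, -0.4, 0], 0], [[0.03, -0.8, 0], 0], [[0.03, -0.95, 0], 0], [[0.03, -0.95, 0], 0], [[0.03, -0.95, 0], 0], [[0.03, -0.95, 0], 0], [[0.03, -0.95, 0], 0], [[0.03, -0.95, 0], 0], [[0.03, -0.95, 0], 0], [[0.03, -0.95, 0], 0], [[0.03, -0.95, 0], 0], [[0.03, -0.95, 0], 0]])

```text
clock: 39.1
position: [0.4353, -0.1704, 0.2151]
tool_rot: [-3.142, -0.0, 3.048]
force: [0.3, 0.1, -0.7]
grip_width: 0.0576
```

Call:
servo_tool(targets=[[[0.05, -0.9, 0], 0], [[0.05, -0.9, 0], 0], [[0.05, -0.7, 0], 0], [[0.05, -0.5, 0.4], 0], [[0, -0.33, 0.4], 0], [[0, -0.15, 0.3], 0], [[0, 0, 0], 0], [[0, 0, 0], 0]])

```text
clock: 40.1
position: [0.4097, -0.3408, 0.1608]
tool_rot: [3.142, 0.0, 3.047]
force: [-0.1, 0.3, 0.1]
grip_width: 0.0577
```

```bash
python3 -c "
from h import *
delta(.4084,-.3441,.0823,3.046)
im,c=snap('wrist','w18')
print(proj(c,(.4084,-.3441,.111)))
"
```

```text
pos [ 0.4097 -0.3408  0.1608] yaw 3.0473 units [ 0.021 -0.069  1.57 ] turn 0.015 w 0.0577 t 40.1
(np.float64(245.15621664196757), np.float64(208.57970781477155))
```

View pics/w18.png

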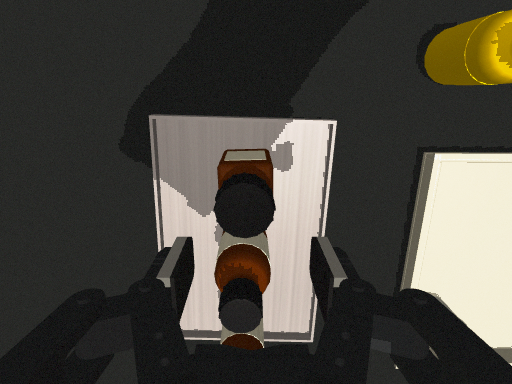

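Call:
servo_tool(targets=[[[0.02, -0.07, 0.3], 0], [[0, 0, 0.5], 0], [[0, 0, 0.4], 0], [[0, 0, 0.25], 0], [[0, 0, 0.11], 0], [[0, 0, 0], 0], [[0, 0, 0], 0]])

```text
clock: 41.02
position: [0.4083, -0.3448, 0.0828]
tool_rot: [-3.141, 0.001, 3.046]
force: [0.4, -0.4, 0.1]
grip_width: 0.0576
```

```bash
python3 -c "
from h import *
delta(.4084,-.3441,.0823,3.046)
"
```

```text
pos [ 0.4083 -0.3448  0.0828] yaw 3.0465 units [-0.001  0.015  0.011] turn 0.006 w 0.0576 t 41.02
```

Call:
servo_tool(targets=[[[0, 0, 0], 0], [[0, 0, 0], 0], [[0, 0, 0], 0], [[0, 0, 0], 0], [[0, 0, 0], 0]], gripper=-1, newtons=50)

```text
clock: 41.65
position: [0.4083, -0.345, 0.083]
tool_rot: [-3.141, 0.001, 3.046]
force: [-1.5, 1.0, 6.6]
grip_width: 0.0383
```

Call:
servo_tool(targets=[[[0, 0, -0.1], 0], [[0, 0, -0.4], 0], [[0, 0, -0.6], 0], [[0, 0, -0.6], 0], [[0, 0, -0.3], 0], [[0, 0, 0], 0]])

```text
clock: 42.4
position: [0.4083, -0.3447, 0.1828]
tool_rot: [-3.141, 0.001, 3.047]
force: [0.8, -0.5, -1.5]
grip_width: 0.0388
```

```bash
python3 -c "
from h import *
delta(.5585,.0296,.0835,3.046)
"
```

```text
pos [ 0.4083 -0.3447  0.1828] yaw 3.0466 units [-2.277  7.738  1.985] turn 0.007 w 0.0388 t 42.4
```

Call:
servo_tool(targets=[[[-0.1, 0.3, 0], 0], [[-0.2, 0.6, 0], 0], [[-0.25, 0.85, 0], 0], [[-0.25, 0.95, 0], 0], [[-0.25, 0.95, 0], 0], [[-0.25, 0.95, 0], 0], [[-0.25, 0.95, 0], 0], [[-0.25, 0.9, 0], 0], [[-0.25, 0.7, 0], 0], [[-0.15, 0.4, 0], 0], [[-0.08, 0.19, 0], 0], [[0, 0, 0], 0]])

```text
clock: 43.9
position: [0.5581, 0.0294, 0.182]
tool_rot: [-3.141, -0.001, 3.046]
force: [-0.4, -0.8, -2.8]
grip_width: 0.0385
```

Call:
servo_tool(targets=[[[0, 0, 0.2], 0], [[0, 0, 0.5], 0], [[0, 0, 0.4], 0], [[0, 0, 0.2], 0], [[0, 0, 0.1], 0], [[0, 0, 0], 0], [[0, 0, 0], 0]])

```text
clock: 44.78
position: [0.5586, 0.0297, 0.1129]
tool_rot: [3.141, 0.001, 3.046]
force: [0.1, -0.6, -1.0]
grip_width: 0.0387
```

```bash
python3 -c "
from h import *
delta(.5585,.0296,.0835,3.046)
"
```

```text
pos [0.5586 0.0297 0.1129] yaw 3.0463 units [ 0.002 -0.003  0.587] turn 0.003 w 0.0387 t 44.77
```

Call:
servo_tool(targets=[[[0, 0, 0.2], 0], [[0, 0, 0.15], 0], [[0, 0, 0.08], 0], [[0, 0, 0.05], 0], [[0, 0, 0.05], 0], [[0, 0, 0.03], 0], [[0, 0, 0], 0]])

```text
clock: 45.65
position: [0.5583, 0.0297, 0.0843]
tool_rot: [-3.142, -0.0, 3.046]
force: [-0.6, 0.4, -0.9]
grip_width: 0.0385
```

Call:
servo_tool(targets=[[[0, 0, 0.015], 0], [[0, 0, 0], 0]])

```text
clock: 45.9
position: [0.5586, 0.0297, 0.084]
tool_rot: [3.141, 0.001, 3.046]
force: [-1.5, -1.1, 6.3]
grip_width: 0.0385
```

Call:
servo_tool(targets=[[[0, 0, 0], 0], [[0, 0, 0], 0], [[0, 0, 0], 0]], gripper=0.35)

```text
clock: 46.28
position: [0.5583, 0.0298, 0.0835]
tool_rot: [-3.142, 0.0, 3.046]
force: [-0.3, 0.6, -0.2]
grip_width: 0.0576
```

Call:
servo_tool(targets=[[[0, 0, -0.2], 0], [[0, 0, -0.7], 0], [[0, 0, -0.9], 0], [[0, 0, -0.2], 0], [[0, 0, 0], 0]])

```text
clock: 46.9
position: [0.5585, 0.0299, 0.1842]
tool_rot: [3.141, 0.001, 3.047]
force: [0.5, 0.6, -0.7]
grip_width: 0.0576
```

```bash
python3 -c "
from h import *
delta(.4828,-.3543,.15,3.046)
im,c=snap('wrist','w19'); snap('scene','s19')
print(proj(c,(.5582,.0283,.112)))
"
```

```text
pos [0.5585 0.0299 0.1842] yaw 3.0466 units [ 0.779 -7.794  0.679] turn 0.007 w 0.0576 t 46.9
(np.float64(248.20264916927923), np.float64(198.22215802473158))
```

View pics/s19.png

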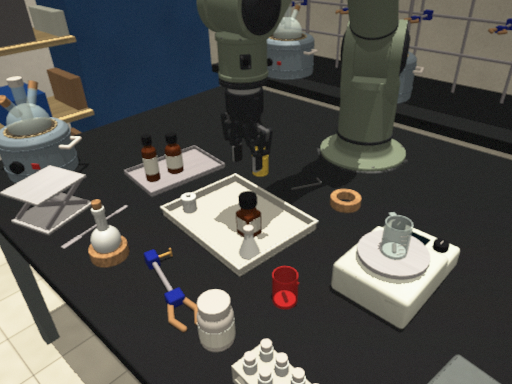

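Call:
servo_tool(targets=[[[0.07, -0.3, 0], 0], [[0.07, -0.6, 0], 0], [[0.07, -0.9, 0], 0], [[0.07, -0.98, 0], 0], [[0.07, -0.98, 0], 0], [[0.07, -0.98, 0], 0], [[0.07, -0.98, 0], 0], [[0.07, -0.9, 0], 0], [[0.07, -0.6, 0.1], 0], [[0.07, -0.4, 0.2], 0], [[0.07, -0.17, 0.2], 0], [[0, 0, 0], 0]], gripper=0.1)

```text
clock: 48.5
position: [0.4818, -0.3544, 0.1575]
tool_rot: [3.141, -0.002, 3.045]
force: [0.7, 1.8, -0.1]
grip_width: 0.0468
```

```bash
python3 -c "
from h import *
delta(.4828,-.3543,.0928,3.046)
im,c=snap('wrist','w20'); 
print(proj(c,(.4828,-.3543,.123)))
"
```

```text
pos [ 0.4818 -0.3544  0.1575] yaw 3.0453 units [-0.023  0.003  1.294] turn -0.008 w 0.0468 t 48.5
(np.float64(250.5732018061444), np.float64(221.03698250779536))
```

View pics/w20.png

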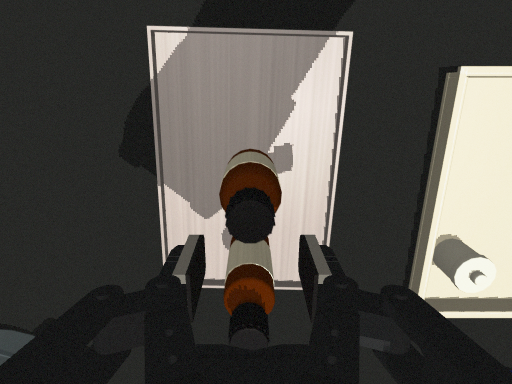

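Call:
servo_tool(targets=[[[-0.01, 0, 0.3], 0], [[0, 0, 0.4], 0], [[0, 0, 0.3], 0], [[0, 0, 0.18], 0], [[0, 0, 0.1], 0], [[0, 0, 0], 0], [[0, 0, 0], 0]])

```text
clock: 49.42
position: [0.4836, -0.3545, 0.095]
tool_rot: [-3.141, 0.001, 3.046]
force: [-0.3, -0.4, 0.6]
grip_width: 0.0469
```

```bash
python3 -c "
from h import *
delta(.4828,-.3543,.0928,3.046)
"
```

```text
pos [ 0.4836 -0.3545  0.095 ] yaw 3.0463 units [0.017 0.003 0.044] turn 0.003 w 0.0469 t 49.42
```

Call:
servo_tool(targets=[[[0.015, 0, 0.04], 0], [[0, 0, 0], 0], [[0, 0, 0], 0]])

```text
clock: 49.8
position: [0.4827, -0.3543, 0.0926]
tool_rot: [-3.142, 0.0, 3.046]
force: [-0.3, -0.0, 0.7]
grip_width: 0.0472
```

Call:
servo_tool(targets=[[[0, 0, 0], 0], [[0, 0, 0], 0], [[0, 0, 0], 0], [[0, 0, 0], 0], [[0, 0, 0], 0]], gripper=-1, newtons=50)

```text
clock: 50.42
position: [0.4828, -0.3545, 0.0928]
tool_rot: [-3.141, 0.0, 3.046]
force: [-0.2, -2.0, 5.8]
grip_width: 0.0286
```

Call:
servo_tool(targets=[[[0, 0, -0.1], 0], [[0, 0, -0.4], 0], [[0, 0, -0.6], 0], [[0, 0, -0.6], 0], [[0, 0, -0.3], 0], [[0, 0, 0], 0]])

```text
clock: 51.18
position: [0.4829, -0.3542, 0.1929]
tool_rot: [-3.141, 0.001, 3.047]
force: [0.2, 0.3, -2.8]
grip_width: 0.0286
```

```bash
python3 -c "
from h import *
delta(.5216,-.0262,.0945,3.046)
"
```

```text
pos [ 0.4829 -0.3542  0.1929] yaw 3.0467 units [-0.147  6.604  1.967] turn 0.008 w 0.0286 t 51.17
```

Call:
servo_tool(targets=[[[-0.02, 0.3, 0], 0], [[-0.02, 0.6, 0], 0], [[-0.02, 0.85, 0], 0], [[-0.02, 0.95, 0], 0], [[-0.02, 0.95, 0], 0], [[-0.02, 0.95, 0], 0], [[-0.02, 0.85, 0], 0], [[0, 0.6, 0], 0], [[0, 0.4, 0], 0], [[0, 0.15, 0], 0], [[0, 0, 0], 0], [[0, 0, 0], 0]])

```text
clock: 52.68
position: [0.5208, -0.0273, 0.1924]
tool_rot: [-3.141, -0.0, 3.045]
force: [-0.0, -0.3, -2.3]
grip_width: 0.029
```

```bash
python3 -c "
from h import *
delta(.5216,-.0262,.0945,3.046)
"
```

```text
pos [ 0.5208 -0.0273  0.1924] yaw 3.0454 units [-0.015  0.024  1.957] turn -0.007 w 0.029 t 52.67
```

Call:
servo_tool(targets=[[[-0.01, 0.01, 0.2], 0], [[0, 0, 0.5], 0], [[0, 0, 0.5], 0], [[0, 0, 0.25], 0], [[0, 0, 0.1], 0], [[0, 0, 0], 0], [[0, 0, 0], 0]])

```text
clock: 53.55
position: [0.522, -0.026, 0.1157]
tool_rot: [3.141, 0.001, 3.046]
force: [0.5, -0.3, -2.1]
grip_width: 0.0288
```

```bash
python3 -c "
from h import *
delta(.5216,-.0262,.0945,3.046)
"
```

```text
pos [ 0.522  -0.026   0.1157] yaw 3.0463 units [ 0.007 -0.006  0.424] turn 0.004 w 0.0288 t 53.55
```

Call:
servo_tool(targets=[[[0.01, 0, 0.15], 0], [[0, 0, 0.1], 0], [[0, 0, 0.06], 0], [[0, 0, 0.05], 0], [[0, 0, 0.04], 0], [[0, 0, 0.02], 0], [[0, 0, 0.01], 0], [[0, 0, 0], 0]])

```text
clock: 54.55
position: [0.5212, -0.026, 0.0937]
tool_rot: [3.142, 0.0, 3.046]
force: [-1.3, -0.6, 2.9]
grip_width: 0.0292
```

Contact at the expected height. I'll release.

Call:
servo_tool(targets=[[[0, 0, 0], 0], [[0, 0, 0], 0], [[0, 0, 0], 0]], gripper=0.1)

```text
clock: 54.92
position: [0.521, -0.0259, 0.0935]
tool_rot: [-3.142, -0.0, 3.046]
force: [0.5, -0.2, -0.3]
grip_width: 0.0473
```

Call:
servo_tool(targets=[[[0, 0, -0.2], 0], [[0, 0, -0.7], 0], [[0, 0, -0.9], 0], [[0, 0, -0.2], 0], [[0, 0, 0], 0]])

```text
clock: 55.55
position: [0.5213, -0.0258, 0.1942]
tool_rot: [3.141, 0.001, 3.047]
force: [-0.7, 0.2, -0.1]
grip_width: 0.0469
```

```bash
python3 -c "
from h import *
delta(.5562,-.3638,.16,3.046)
im,c=snap('side','d21')
"
```

```text
pos [ 0.5213 -0.0258  0.1942] yaw 3.0467 units [-1.336 -6.664  0.682] turn 0.008 w 0.0469 t 55.55
```

View pics/d21.png

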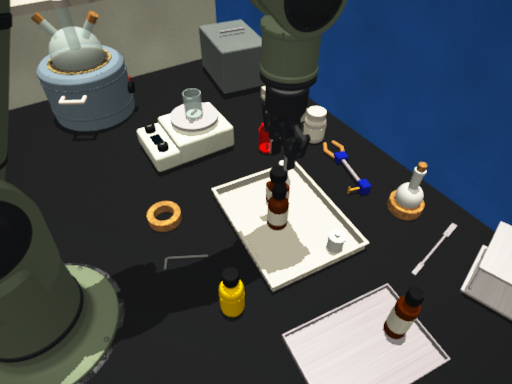

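Call:
servo_tool(targets=[[[-0.13, -0.3, 0], 0], [[-0.13, -0.6, 0], 0], [[-0.13, -0.9, 0], 0], [[-0.13, -0.95, 0], 0], [[-0.13, -0.95, 0], 0], [[-0.13, -0.95, 0], 0], [[-0.13, -0.85, 0], 0], [[-0.13, -0.6, 0], 0], [[-0.13, -0.4, 0.2], 0], [[-0.14, -0.16, 0.2], 0], [[0, 0, 0], 0], [[0, 0, 0], 0]])

```text
clock: 57.1
position: [0.5549, -0.3626, 0.1734]
tool_rot: [3.141, -0.0, 3.048]
force: [-0.5, 0.2, 0.3]
grip_width: 0.0471
```

```bash
python3 -c "
from h import *
delta(.5562,-.3638,.1085,3.046)
im,c=snap('wrist','w22'); 
print(proj(c,(.5562,-.3638,.141)))
"
```

```text
pos [ 0.5549 -0.3626  0.1734] yaw 3.0476 units [-0.029 -0.023  1.299] turn 0.018 w 0.0471 t 57.1
(np.float64(248.49811519096215), np.float64(222.91437896640673))
```

View pics/w22.png

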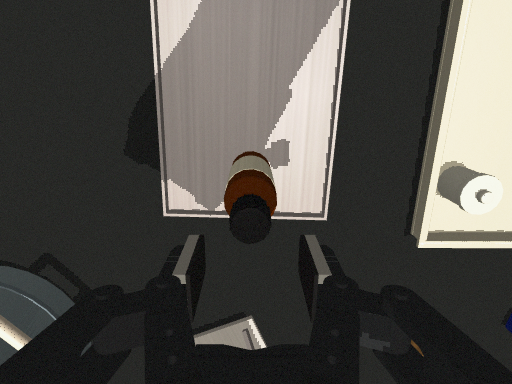

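Call:
servo_tool(targets=[[[-0.02, -0.01, 0.3], 0], [[0, 0, 0.4], 0], [[0, 0, 0.3], 0], [[0, 0, 0.18], 0], [[0, 0, 0.1], 0], [[0, 0, 0], 0], [[0, 0, 0], 0]])

```text
clock: 58.02
position: [0.5557, -0.3644, 0.11]
tool_rot: [-3.141, 0.001, 3.046]
force: [-0.0, 1.3, 0.2]
grip_width: 0.0472
```

```bash
python3 -c "
from h import *
delta(.5562,-.3638,.1085,3.046)
"
```

```text
pos [ 0.5557 -0.3644  0.11  ] yaw 3.0464 units [-0.008  0.014  0.03 ] turn 0.004 w 0.0472 t 58.02
```

Call:
servo_tool(targets=[[[-0.01, 0.01, 0.03], 0], [[0, 0, 0], 0]])

```text
clock: 58.28
position: [0.5562, -0.3637, 0.1081]
tool_rot: [-3.142, 0.0, 3.047]
force: [0.1, -0.1, -0.3]
grip_width: 0.0469
```

Call:
servo_tool(targets=[[[0, 0, 0], 0], [[0, 0, 0], 0], [[0, 0, 0], 0], [[0, 0, 0], 0], [[0, 0, 0], 0]], gripper=-1, newtons=50)

```text
clock: 58.9
position: [0.5562, -0.3639, 0.1083]
tool_rot: [-3.141, 0.0, 3.046]
force: [-0.6, -0.1, 5.8]
grip_width: 0.0234
```

Call:
servo_tool(targets=[[[0, 0, -0.1], 0], [[0, 0, -0.4], 0], [[0, 0, -0.6], 0], [[0, 0, -0.6], 0], [[0, 0, -0.3], 0], [[0, 0, 0], 0]])

```text
clock: 59.65
position: [0.5564, -0.364, 0.2091]
tool_rot: [-3.141, 0.002, 3.046]
force: [0.5, -0.5, -3.1]
grip_width: 0.0237
```

```bash
python3 -c "
from h import *
delta(.5468,-.0872,.1105,3.046)
"
```

```text
pos [ 0.5564 -0.364   0.2091] yaw 3.0464 units [0.721 5.493 1.968] turn 0.005 w 0.0237 t 59.65
```

Call:
servo_tool(targets=[[[0.09, 0.2, 0], 0], [[0.09, 0.45, 0], 0], [[0.09, 0.7, 0], 0], [[0.09, 0.85, 0], 0], [[0.09, 0.85, 0], 0], [[0.09, 0.85, 0], 0], [[0.09, 0.7, 0], 0], [[0.09, 0.5, 0], 0], [[0, 0.28, 0], 0], [[0, 0.11, 0], 0], [[0, 0, 0], 0], [[0, 0, 0], 0]])

```text
clock: 61.15
position: [0.5463, -0.0881, 0.208]
tool_rot: [-3.141, -0.0, 3.045]
force: [0.2, -0.4, -2.0]
grip_width: 0.0236
```

Call:
servo_tool(targets=[[[0, 0, 0.2], 0], [[0, 0, 0.5], 0], [[0, 0, 0.5], 0], [[0, 0, 0.25], 0], [[0, 0, 0.1], 0], [[0, 0, 0], 0], [[0, 0, 0], 0]])

```text
clock: 62.02
position: [0.5467, -0.0872, 0.1312]
tool_rot: [3.142, 0.001, 3.046]
force: [0.3, 0.2, -1.8]
grip_width: 0.0237
```

```bash
python3 -c "
from h import *
delta(.5468,-.0872,.1093,3.046)
"
```

```text
pos [ 0.5467 -0.0872  0.1312] yaw 3.0464 units [-0.001 -0.     0.438] turn 0.004 w 0.0237 t 62.02
```

Call:
servo_tool(targets=[[[0, 0, 0.15], 0], [[0, 0, 0.1], 0], [[0, 0, 0.06], 0], [[0, 0, 0.05], 0], [[0, 0, 0.04], 0], [[0, 0, 0.02], 0], [[0, 0, 0.01], 0], [[0, 0, 0], 0]])

```text
clock: 63.02
position: [0.5465, -0.0871, 0.1092]
tool_rot: [3.142, 0.0, 3.046]
force: [-0.8, -0.3, 2.0]
grip_width: 0.0238
```

Call:
servo_tool(targets=[[[0, 0, 0], 0], [[0, 0, 0], 0], [[0, 0, 0], 0]], gripper=0.1)

```text
clock: 63.4
position: [0.5463, -0.0871, 0.109]
tool_rot: [-3.142, -0.0, 3.046]
force: [0.3, -0.7, 0.5]
grip_width: 0.047
```

Call:
servo_tool(targets=[[[0, 0, -0.2], 0], [[0, 0, -0.7], 0], [[0, 0, -0.9], 0], [[0.2, 0.3, -0.9], 0], [[0.2, 0.3, -0.9], 0], [[0, 0, -0.6], 0], [[0, 0, 0], 0], [[0, 0, 0], 0]])

```text
clock: 64.4
position: [0.529, -0.0554, 0.3188]
tool_rot: [3.142, -0.0, 3.046]
force: [-0.2, 0.7, -0.2]
grip_width: 0.047
```

```bash
python3 - <<'E'
from h import *
delta(.5357,-.071,.3213,3.049)
S0,D0=cv2.imread('pics/a_scene.png'),cv2.imread('pics/a_side.png')
im,c=snap('wrist','w25'); s,_=snap('scene','s25'); d,_=snap('side','d25')
r=lambda x,k:cv2.resize(x,(400,290),interpolation=cv2.INTER_CUBIC)
cv2.imwrite('pics/cmp.png',np.vstack([np.hstack([r(S0[150:280,150:330],0),r(s[150:280,150:330],0)]),np.hstack([r(D0[150:290,205:375],0),r(d[150:290,205:375],0)])]))
E
```

```text
pos [ 0.529  -0.0554  0.3188] yaw 3.0463 units [-0.163 -0.298 -0.049] turn -0.031 w 0.047 t 64.4
```

View pics/cmp.png

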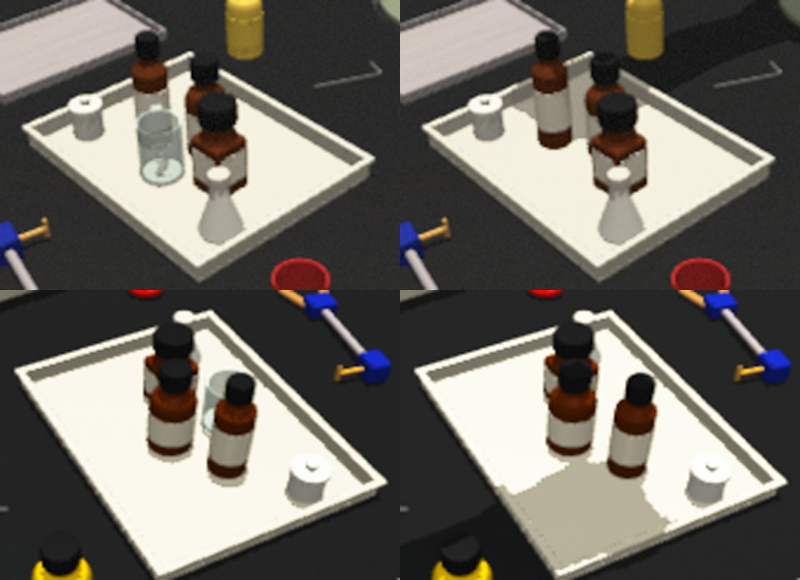

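View pics/w25.png

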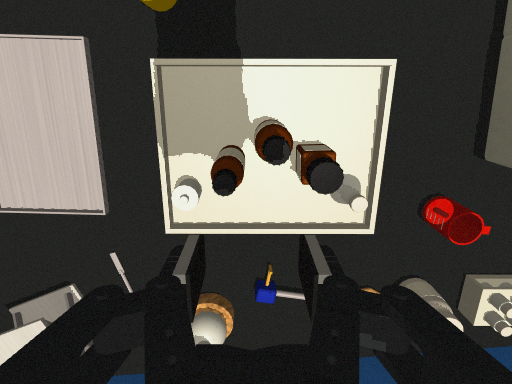

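```bash
python3 - <<'E'
from h import *
for A,B,ps in [('a_scene','s25',dict(tall=(216,173),round=(242,184),square=(249,202),flask=(249,243),jar=(189,203))),('a_side','d25',dict(tall=(307,198),round=(280,190),square=(279,173),jar=(337,240)))]:
    a,b=[cv2.cvtColor(cv2.imread(f'pics/{t}.png'),cv2.COLOR_BGR2GRAY) for t in(A,B)]
    for n,(x,y) in ps.items():
        up=lambda i,m:cv2.resize(i[y-11-m:y+12+m,x-11-m:x+12+m],None,fx=5,fy=5,interpolation=cv2.INTER_CUBIC)
        r=cv2.matchTemplate(up(b,5),up(a,0),cv2.TM_CCOEFF_NORMED); _,v,_,l=cv2.minMaxLoc(r); print(A,n,'shift px',l[0]/5-5,l[1]/5-5,round(v,3))
s=cv2.imread('pics/s25.png'); cv2.imwrite('pics/s25c.png',np.hstack([cv2.resize(s[200:320,325:465],(400,343)),cv2.resize(cv2.imread('pics/d25.png')[70:190,120:260],(400,343))]))
E
```

```text
a_scene tall shift px 0.0 0.0 0.985
a_scene round shift px 0.0 0.0 0.964
a_scene square shift px 0.20000000000000018 0.40000000000000036 0.986
a_scene flask shift px 0.0 0.0 0.993
a_scene jar shift px 0.0 0.0 0.998
a_side tall shift px 0.20000000000000018 0.20000000000000018 0.961
a_side round shift px 0.0 0.0 0.996
a_side square shift px 0.0 0.0 0.999
a_side jar shift px 0.0 0.0 0.999
```

View pics/s25c.png

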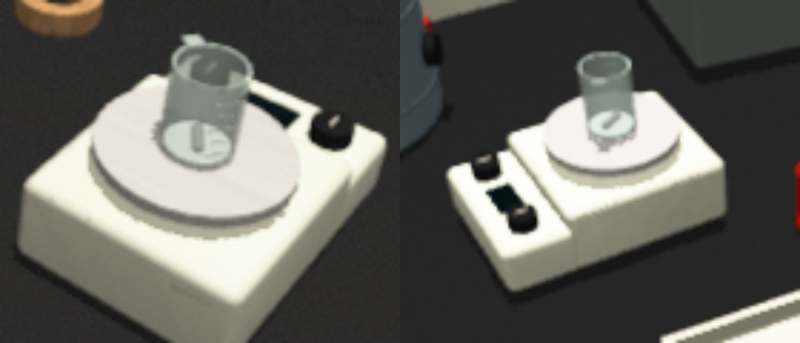

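```bash
python3 -c "
from h import *
print(bot.job_done(), bot.observe()['clock'])"
```

```text
the job is handed in; nothing more can be done
the job is handed in; nothing more can be done
```

The job is finished and handed in at about 64.5 s on the robot's clock, well inside the 144 s limit. I moved the tall, round and square bottles to the steel tray by their caps. The beaker then went to the middle of the stirrer plate, gripped clear of its lip. Last, I put the bottles back in the order square, round, tall, using the recorded grasp poses.

**Bottles, flask and jar:** Matching the before and after pictures shows each bottle within 0.5 px of its first position, about 1 mm. The flask (scene view only) and the jar show no shift.

**Beaker:** It stands upright. Its foot is within about 1 mm of the plate centre I measured in the wrist view. The rim reading was about 2 mm off its predicted position.

**Disagreement:** The side camera put the plate centre about 9 mm off in y from the other two views. I used the wrist fit, which the scene camera agreed with. The final pictures from both fixed cameras show the beaker in the middle of the plate.

**Forces:** I saw no reading above about 7 N at the end of any move, and the gripper was clear of everything when I handed the job in.

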